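Load the last two drawer-pull blanks into the routing fixture

TASK

Finish loading the routing fixture: put the two loose cherry blanks into the two empty nests, one blank to a nest, each lying level on its saddles with one end under the keeper against the spring plunger and the other down against the end stop. Tip each blank nose-down to slip it under the keeper and push the spring back, then swing it down; ease it in by feel without forcing it, and leave the loaded blanks and the tools lying about undisturbed.

Things in the scene. Friction and masses are not known exactly. Their poses are not given: they have to be found in the camera images.
- fixture: plywood base board of the routing fixture, fixed to the bench, 225 x 320 x 12 mm, with four like nests side by side along its y at 75 mm spacing. Origin at bench level under the middle of the row of nests; x runs along the nests, away from the robot. A blank cannot enter level: keeper edge to end stop is 93 mm, a blank 100. Nose down 35 to 42 degrees suits, low end at the keeper.
- nest_1: fixed part of a nest, empty at the start: two white saddles, tops 10 mm up, x -46 to -2 and 21 to 39, 34 mm wide; round-topped 8 mm pins, 30 mm tall, at x -34, +36, y +-24 (40 mm between). Origin on the base board top, midway; x from plunger (robot side) to end stop, y across, z up. A loaded blank lies level, centre 27 mm up, y 0, x = s, the carriage's setting (see nest_2, nest_3, nest_4).
- nest_2: nest, empty at the start; make and frame as nest_1. Each nest's end stop, plunger and keeper stand on one carriage that was slid along x by hand and locked at a setting s between -10 and +10 mm, different in each nest and not measured: look or feel for it. End stop: wood, upright inner face at x = s + 50, top 43 mm up, 50 mm wide, 22 mm thick.
- nest_3: nest, already loaded with blank_3; make and frame as nest_1. Keeper in every nest: steel plate 40 mm wide, underside 49 and top 54 mm up, from x = s - 98 to its free edge at s - 43; aluminium block under it from s - 98 to s - 70, 54 mm wide. A loaded blank reaches 7 mm under the plate.
- nest_4: nest, already loaded with blank_4; make and frame as nest_1. Plunger in every nest: black shoe under the keeper, 30 mm wide, 15 to 39 mm up, face at x = s - 44 when free; 2.5 N starts it, 6.5 N holds it 12 mm in, solid at 16 mm. To swing a blank's high end down inside the stop, hold the shoe 11 to 15 mm in from where it was first touched.
- blank_1: cherry drawer-pull blank, a bar 100 x 36 x 34 mm (x, y, z), the four long edges across its ends rounded to 4 mm, about 75 g, the same either way round. Origin at its centre, x along its length. Lies loose on the bench at the start.
- blank_2: cherry drawer-pull blank, a bar 100 x 36 x 34 mm (x, y, z), the four long edges across its ends rounded to 4 mm, about 75 g, the same either way round. Origin at its centre, x along its length. Lies loose on the bench at the start.
- blank_3: cherry drawer-pull blank, a bar 100 x 36 x 34 mm (x, y, z), the four long edges across its ends rounded to 4 mm, about 75 g, the same either way round. Origin at its centre, x along its length. Already in nest_3; leave it there.
- blank_4: cherry drawer-pull blank, a bar 100 x 36 x 34 mm (x, y, z), the four long edges across its ends rounded to 4 mm, about 75 g, the same either way round. Origin at its centre, x along its length. Already in nest_4; leave it there.
- router: cordless trim router standing on its base, green and black, 92 mm across the base, 234 mm tall, 1.6 kg. Origin under its middle. Leave alone.
- spindle_wrench: chrome spindle wrench lying flat, 150 mm long. Leave alone.
- spring_clamp: blue plastic spring clamp lying on its side, about 165 x 90 x 26 mm. Origin under its pivot. Leave alone.
- push_stick: cherry push stick lying flat, about 290 mm long, 18 mm thick. Leave alone.
Things that resemble listed ones, but are neither listed nor needed, are in the scene too. What is shaped like the blank_2 but orange is not meant. Leave any turquoise look-alike of the blank_1 alone.

How it is judged (in metres and radians):
On the way:
1. one of the two loose blanks is lodged in an empty nest and let go (((x of blank_1 in the frame of nest_1 between -0.013 and 0.013 m and y of blank_1 in the frame of nest_1 between -0.005 and 0.005 m and z of blank_1 in the frame of nest_1 between 0.0245 and 0.0295 m and angle between the x axis of blank_1 and the x axis of nest_1, either way round below 0.06 rad and angle between the z axis of blank_1 and the z axis of nest_1, either way round below 0.08 rad and linear speed of blank_1 below 0.02 m/s and contact force between the fingers and blank_1 below 0.5 N) or (x of blank_1 in the frame of nest_2 between -0.013 and 0.013 m and y of blank_1 in the frame of nest_2 between -0.005 and 0.005 m and z of blank_1 in the frame of nest_2 between 0.0245 and 0.0295 m and angle between the x axis of blank_1 and the x axis of nest_2, either way round below 0.06 rad and angle between the z axis of blank_1 and the z axis of nest_2, either way round below 0.08 rad and linear speed of blank_1 below 0.02 m/s and contact force between the fingers and blank_1 below 0.5 N) or (x of blank_2 in the frame of nest_1 between -0.013 and 0.013 m and y of blank_2 in the frame of nest_1 between -0.005 and 0.005 m and z of blank_2 in the frame of nest_1 between 0.0245 and 0.0295 m and angle between the x axis of blank_2 and the x axis of nest_1, either way round below 0.06 rad and angle between the z axis of blank_2 and the z axis of nest_1, either way round below 0.08 rad and linear speed of blank_2 below 0.02 m/s and contact force between the fingers and blank_2 below 0.5 N) or (x of blank_2 in the frame of nest_2 between -0.013 and 0.013 m and y of blank_2 in the frame of nest_2 between -0.005 and 0.005 m and z of blank_2 in the frame of nest_2 between 0.0245 and 0.0295 m and angle between the x axis of blank_2 and the x axis of nest_2, either way round below 0.06 rad and angle between the z axis of blank_2 and the z axis of nest_2, either way round below 0.08 rad and linear speed of blank_2 below 0.02 m/s and contact force between the fingers and blank_2 below 0.5 N))), for 0.2 s.
At the end, for the whole second after the job is handed in: Every nest holds one blank (1 and 2 in nests 1 and 2 either way, 3 and 4 still in 3 and 4), let go, at rest and level on its saddles: centre 27 mm (within 2.5) above the base board, within 5 mm across and 13 mm along of the nest's middle, in line within 0.06 rad ((((x of blank_1 in the frame of nest_1 between -0.013 and 0.013 m and y of blank_1 in the frame of nest_1 between -0.005 and 0.005 m and z of blank_1 in the frame of nest_1 between 0.0245 and 0.0295 m and angle between the x axis of blank_1 and the x axis of nest_1, either way round below 0.06 rad and angle between the z axis of blank_1 and the z axis of nest_1, either way round below 0.08 rad and linear speed of blank_1 below 0.02 m/s) and (x of blank_2 in the frame of nest_2 between -0.013 and 0.013 m and y of blank_2 in the frame of nest_2 between -0.005 and 0.005 m and z of blank_2 in the frame of nest_2 between 0.0245 and 0.0295 m and angle between the x axis of blank_2 and the x axis of nest_2, either way round below 0.06 rad and angle between the z axis of blank_2 and the z axis of nest_2, either way round below 0.08 rad and linear speed of blank_2 below 0.02 m/s)) or ((x of blank_1 in the frame of nest_2 between -0.013 and 0.013 m and y of blank_1 in the frame of nest_2 between -0.005 and 0.005 m and z of blank_1 in the frame of nest_2 between 0.0245 and 0.0295 m and angle between the x axis of blank_1 and the x axis of nest_2, either way round below 0.06 rad and angle between the z axis of blank_1 and the z axis of nest_2, either way round below 0.08 rad and linear speed of blank_1 below 0.02 m/s) and (x of blank_2 in the frame of nest_1 between -0.013 and 0.013 m and y of blank_2 in the frame of nest_1 between -0.005 and 0.005 m and z of blank_2 in the frame of nest_1 between 0.0245 and 0.0295 m and angle between the x axis of blank_2 and the x axis of nest_1, either way round below 0.06 rad and angle between the z axis of blank_2 and the z axis of nest_1, either way round below 0.08 rad and linear speed of blank_2 below 0.02 m/s))) and x of blank_3 in the frame of nest_3 between -0.013 and 0.013 m and y of blank_3 in the frame of nest_3 between -0.005 and 0.005 m and z of blank_3 in the frame of nest_3 between 0.0245 and 0.0295 m and angle between the x axis of blank_3 and the x axis of nest_3, either way round below 0.06 rad and angle between the z axis of blank_3 and the z axis of nest_3, either way round below 0.08 rad and linear speed of each of blank_3, blank_4 below 0.02 m/s and x of blank_4 in the frame of nest_4 between -0.013 and 0.013 m and y of blank_4 in the frame of nest_4 between -0.005 and 0.005 m and z of blank_4 in the frame of nest_4 between 0.0245 and 0.0295 m and angle between the x axis of blank_4 and the x axis of nest_4, either way round below 0.06 rad and angle between the z axis of blank_4 and the z axis of nest_4, either way round below 0.08 rad); the robot touches nothing.
It fails at once if a blank is forced: over 60 N between a blank being loaded and a nest (contact force between any of blank_1, blank_2 and nest_1 above 60 N or contact force between any of blank_1, blank_2 and nest_2 above 60 N or contact force between any of blank_1, blank_2 and nest_3 above 60 N or contact force between any of blank_1, blank_2 and nest_4 above 60 N).
It fails at once if a blank already loaded is shifted by more than 8 mm (distance of any of blank_3, blank_4 from where it was at the start of the episode above 0.008 m).
It fails at once if a tool on the bench is moved by more than 15 mm or the router tipped (distance of any of router, spindle_wrench, spring_clamp, push_stick from where it was at the start of the episode above 0.015 m or angle between router's own z axis and vertical above 0.2 rad).
It also fails if it takes over 61 s, if anything falls off the work surface, if the arm or the gripper's body presses on something with over 40 N, if the wrist force passes 120 N, or if a joint passes its speed limit or range.

ROBOT

A 6-joint arm with a two-finger parallel gripper is mounted at the origin on the work surface. World frame = base frame: x ahead of the robot, y to its left, z up, the work surface at z = 0. Lengths are in mm, angles in rad, forces in N, time in s.
With the tool pointing down it reaches from about 425 to 950 mm from the base axis. Payload 14.7 kg.
Tool frame: the origin (TCP) lies between the finger pads; the fingertips stand 22 mm ahead of it and the grasp point (between the pads) lies 3 mm ahead of it; z points along the fingers, y is the line along which they close (so a half turn about z gives the same grasp; the last joint's range is limited). The gripper opens to 85 mm and grips with 20 to 120 N. Pads are 22 mm wide; open, the fingers measure 114 mm over their backs; the gripper's body (76 mm by 85 mm) begins 54 mm behind the grasp point. The pads swing forward as they close: fully open they stand 13 mm farther back than shut.
Start: joints at [1.149, 0.48, 1.596, -0, 1.065, -0.047], TCP at [237.932, 604.881, 253.297] pointing down, gripper open.
Joint ranges: [-2.75, 2.75], [-0.82, 2.05], [0.23, 2.67], [-1.56, 4.7], [0.09, 2.69], [-2.92, 2.92]. Speed limits (rad/s): [1.89, 1.89, 2.39, 3.01, 3.01, 3.01].

INTERFACE

Orientations are given as a unit quaternion [w, x, y, z].
In Python, from bench import read_state, snapshot, finish_job gives the robot as it stands.
- The arm moves only by the shell command python3 -m pendant 'ROWS' [FORCE]. ROWS is JSON, a list of rows, each an object with "slide": the shift along the tool's x, y, z in units of 30 mm (1.0 is 30 mm), a list of three; "angular": the turn, a rotation vector about the tool's x, y, z in units of 0.1 rad (1.0 is 0.1 rad), a list of three; "grip": the closure, from 0 (fully open) to 1 (shut). A call has 1 to 10 rows; each row shifts and turns the commanded pose from where the row before left it, along the tool's axes as they then stand; what a row does not reach is not made up. A row lasts 1/12 s, in which the tool goes at most 41.7 mm and 7.16 degrees, less where a joint would pass 70% of its speed; a pose out of reach is approached as far as the arm can. A call with a number of a shift or a turn outside -1 to 1 is refused whole. A call with a gripper value outside its range is refused whole. The fingers move at their own pace and stop on an object; FORCE is the grip in N (left out, the last holds). Time passes only in rows, so rows that do not move let the fingers close. It gives the time, the measured TCP pose, the force, the opening and the grip force at its end, in the units of the state.
- read_state(): the state, without advancing time (a new reading comes with each control period).
- snapshot(name): name is "side" or "top" or "wrist"; returns a dict with "pixels" (420x560x3 uint8, blue, green, red), "fx", "fy", "cx", "cy" (pixels), "position" and "rotation" of the camera in the world. Camera axes: x right, y up, looking along -z (the intrinsics and any distortion apply to the point x, -y, -z); pixel columns grow to the right and rows downward; lengths in mm; the calibration is good to about 2 mm. A picture is of the moment at which its call begins. There is no depth.
- finish_job(): hands the job in; it is judged then, once.
The state is a dict: "clock": time; "joint_pos": joint angles; "joint_velocities": joint speeds; "effort": joint torques, N m; "tool_pos": TCP position; "eef_rot": TCP orientation; "ft_force": force on the tool from outside, world axes, zero at the start; "moment": the same for the moment, N m; "grip_width": opening from 0.0 (shut) to 1.0 (fully open); "grasp_force": force on a finger pad.
Only numpy, scipy, OpenCV 4.12 (cv2) and the standard library are available. Lean on these libraries where they do the work, as an engineer would, in place of code of your own. Each camera call takes 0.05 s, during which the arm holds its last target. There are 200 camera calls.

## Working session

There is one attempt and no reset: what is moved stays moved. The work goes in short steps, Python scripts to look and compute and a shell command to move; the robot and the scene stay as the last step left them, time stands still between calls to the robot, and variables do not carry over. Pictures are saved under pics/ and viewed, at most 13 in all, crops included, and the job is handed in when it is done.

```bash
ls; mkdir -p pics; cat > h.py <<'E'
import numpy as np, cv2
from bench import read_state, snapshot, finish_job
from scipy.spatial.transform import Rotation as R
def snap(n,f):
    s=snapshot(n); cv2.imwrite(f'pics/{f}.png',np.asarray(s['pixels'],np.uint8)); 
    import pickle; pickle.dump(s,open(f'pics/{f}.pkl','wb')); return s
def load(f):
    import pickle; return pickle.load(open(f'pics/{f}.pkl','rb'))
def rot(s):
    r=np.array(s['rotation'],float)
    return r if r.shape==(3,3) else R.from_quat(r[[1,2,3,0]]).as_matrix()
def ray(s,u,v):
    d=np.array([(u-s['cx'])/s['fx'],-(v-s['cy'])/s['fy'],-1.0])
    return np.array(s['position'],float),rot(s)@d
def onz(s,u,v,z):
    p,d=ray(s,u,v); return p+d*(z-p[2])/d[2]
def proj(s,P):
    c=rot(s).T@(np.array(P,float)-np.array(s['position'])); return s['cx']-s['fx']*c[0]/c[2], s['cy']+s['fy']*c[1]/c[2]
E
python3 - <<'E'
from h import *
for n in ['top','side','wrist']:
    s=snap(n,n+'0'); print(n,{k:v for k,v in s.items() if k!='pixels'})
a=cv2.imread('pics/top0.png');print(a.shape)
print(read_state())
E
```

```text
pics
top {'fx': 433.29852545229386, 'fy': 433.29852545229386, 'cx': 286.1152411961, 'cy': 210.12778824157655, 'position': array([ 417.31378616,  -37.28562842, 1247.51817505]), 'rotation': array([ 0.71043201,  0.02815786, -0.02728162, -0.70267291])}
side {'fx': 418.7126690802141, 'fy': 418.7126690802141, 'cx': 281.2508059146828, 'cy': 209.86939178137294, 'position': array([  220.9160805 , -1048.77362169,   909.16369077]), 'rotation': array([ 0.89248723,  0.42892583, -0.06958492, -0.12102526])}
wrist {'fx': 305.7297033550343, 'fy': 305.7297033550343, 'cx': 279.5920579039632, 'cy': 208.08759541563774, 'position': array([176.196614  , 628.28775634, 373.06760207]), 'rotation': array([ 0.81938432, -0.10932009, -0.07381073,  0.55786238])}
(420, 560, 3)
{'clock': 0.15, 'joint_pos': array([ 1.14940518e+00,  4.80706790e-01,  1.59672717e+00,  1.76207366e-05,
        1.06507695e+00, -4.65665429e-02]), 'joint_velocities': array([ 0.00061976, -0.00120097, -0.00028974, -0.00140078,  0.00161197,
       -0.00147105]), 'effort': array([ 5.54167782e-04, -9.51147723e+01, -4.30453277e+01, -2.95192581e-05,
        8.15958192e-03, -1.28803549e-05]), 'tool_pos': array([237.81009572, 604.63015541, 252.80819914]), 'eef_rot': array([-1.13944071e-04,  1.86321310e-01,  9.82488758e-01, -4.44829836e-04]), 'ft_force': array([-0.41527464,  1.14143952, -0.21520182]), 'moment': array([-0.0022343 , -0.01582257, -0.00939711]), 'grasp_force': 0.0, 'grip_width': 0.9980426592826187}
```

View pics/top0.png

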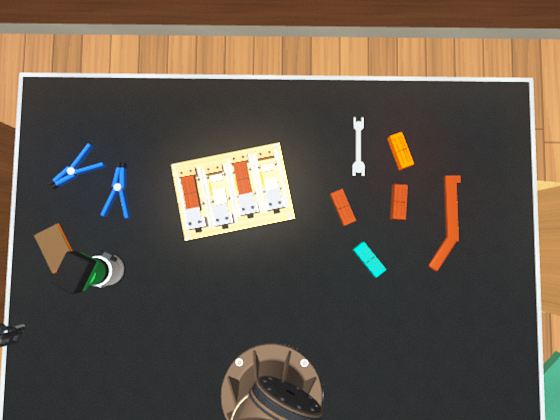

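View pics/side0.png

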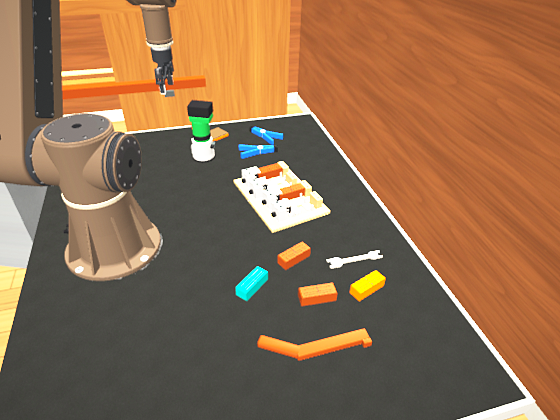

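The top view shows the fixture at about (233,192). Nests at x≈190 and 243 are loaded; those at x≈217 and 268 are empty. What could be taken for a loose blank:
- cherry at (343,207)
- cherry at (399,201)
- orange at (401,150), a decoy
- turquoise at (370,260), a decoy

I choose the two cherry ones and check them in a close crop while measuring.

```bash
python3 - <<'E'
from h import *
s=load('top0'); im=s['pixels']; im=np.asarray(im,np.uint8).copy()
hsv=cv2.cvtColor(im,cv2.COLOR_BGR2HSV)
for (u,v) in [(343,207),(399,201),(401,150),(370,260),(190,190),(243,175),(455,200)]: print((u,v),hsv[v,u-4],hsv[v+3,u+3])
m=((hsv[...,0]<10)&(hsv[...,1]>150)&(hsv[...,2]>90)).astype(np.uint8)
m[:, :160]=0; m[:60]=0; m[300:]=0
m=cv2.morphologyEx(m,cv2.MORPH_CLOSE,np.ones((3,3)))
cs,_=cv2.findContours(m,cv2.RETR_EXTERNAL,cv2.CHAIN_APPROX_NONE)
for c in cs:
    if cv2.contourArea(c)<150: continue
    M=cv2.minAreaRect(c)
    z=34 if M[0][0]>320 else 56
    P=np.array([onz(s,*p,z)[:2] for p in cv2.boxPoints(M)])
    e=[np.linalg.norm(P[i]-P[(i+1)%4]) for i in range(2)]
    d=(P[1]-P[0]) if e[0]>e[1] else (P[2]-P[1])
    print('px',np.round(M[0]),'c',P.mean(0).round(1),'sides',np.round(e,1),'yaw',np.degrees(np.arctan2(d[1],d[0])).round(1)%180)
# fixture corners: cream/plywood mask
m2=((hsv[...,2]>120)&(hsv[...,1]>=0)).astype(np.uint8); m2[:, :160]=0;m2[:, 310:]=0;m2[:120]=0;m2[260:]=0
m2=cv2.morphologyEx(m2,cv2.MORPH_CLOSE,np.ones((9,9)))
cs,_=cv2.findContours(m2,cv2.RETR_EXTERNAL,cv2.CHAIN_APPROX_NONE)
c=max(cs,key=cv2.contourArea);M=cv2.minAreaRect(c);P=np.array([onz(s,*p,8)[:2] for p in cv2.boxPoints(M)])
print('fix',P.round(1).tolist(),P.mean(0),[np.linalg.norm(P[i]-P[(i+1)%4]) for i in range(2)])
cr=im[130:260,160:310]; cr2=im[130:290,315:425]
cv2.imwrite('pics/c1.png',np.hstack([cv2.resize(cr,(600,520),interpolation=cv2.INTER_CUBIC)]))
cv2.imwrite('pics/c2.png',cv2.resize(cr2,(396,576),interpolation=cv2.INTER_CUBIC))
E
```

```text
(343, 207) [  9 200 222] [  9 202 222]
(399, 201) [  9 190 195] [  9 208 224]
(401, 150) [ 21 255 255] [ 20 255 255]
(370, 260) [ 87 164 225] [ 89 243 243]
(190, 190) [  9 184 215] [  9 179 224]
(243, 175) [  9 173 235] [  8 148 188]
(455, 200) [ 10 214 228] [116  34  52]
px [342. 207.] c [ 523.2 -193.2] sides [ 41.3 100.7] yaw 23.19999999999999
px [399. 202.] c [ 540.6 -351.3] sides [101.3  45.5] yaw 176.4
px [190. 191.] c [561.2 232.1] sides [35.9 87.8] yaw 12.199999999999989
px [242. 177.] c [602.1  88.5] sides [33.8 87.4] yaw 11.800000000000011
fix [[646.5, 306.2], [715.2, -14.2], [490.7, -61.3], [423.8, 254.8]] [569.04886493 121.37122228] [np.float64(327.66870744137645), np.float64(229.36152596073748)]
```

View pics/c1.png

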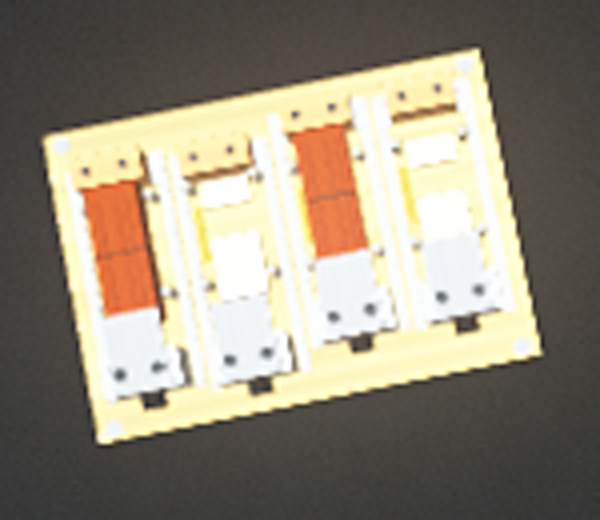

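View pics/c2.png

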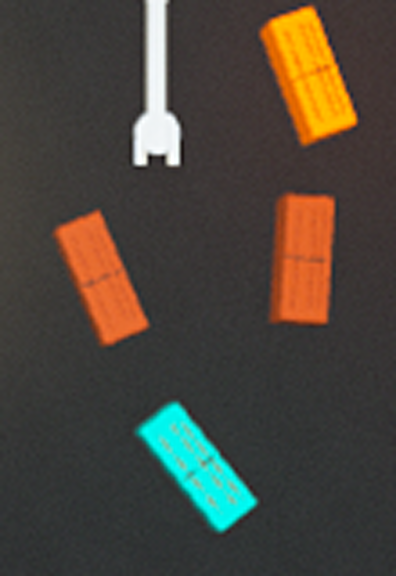

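The crops confirm it: the two cherry blanks, with clear pixel differences from the orange and turquoise decoys. The empty nests are the 2nd and 4th from the left. Next I'll take a close wrist view over the fixture on the way to the blanks.

```bash
cat >> h.py <<'E'
def tool():
    st=read_state(); q=np.array(st['eef_rot']); return st,np.array(st['tool_pos']),R.from_quat(q[[1,2,3,0]]).as_matrix()
def Rt(yaw,th=0):
    """tool x = -(dir yaw), z down; th = nose-down (low end toward -dir) in deg"""
    c,s=np.cos(np.radians(yaw)),np.sin(np.radians(yaw)); ex=np.array([c,s,0]); ey=np.array([-s,c,0]); ez=np.array([0,0,1.])
    t=np.radians(th); X=ex*np.cos(t)+ez*np.sin(t); Z=-ex*np.sin(t)+ez*np.cos(t)
    return np.column_stack([-X,ey,-Z])
def plan(p,Rg):
    st,p0,R0=tool(); d=np.array(p)-p0
    w=R.from_matrix(R0.T@Rg).as_rotvec()
    print('t',round(st['clock'],2),'at',p0.round(1),'turn',(w/.1).round(2),'slide-first',(R0.T@d/30).round(2),'slide-after-turn',(Rg.T@d/30).round(2),'F',np.round(st['ft_force'],1))
E
python3 - <<'E'
from h import *
s=load('wrist0'); print(-rot(s)[:,2], rot(s)[:,0])
plan([545,116,210],Rt(12))
E
```

```text
[ 0.24292984 -0.09679788 -0.96520219] [ 0.36668309  0.93034536 -0.00101242]
t 0.15 at [237.8 604.6 252.8] turn [-0.01 -0.   -5.84] slide-first [-15.49 -11.41   1.44] slide-after-turn [ -6.63 -18.06   1.43] F [-0.4  1.1 -0.2]
```

```bash
python3 -m pendant '[{"slide":[0,0,-0.33],"angular":[0,0,-0.97],"grip":0},{"slide":[0,0,-0.33],"angular":[0,0,-0.97],"grip":0},{"slide":[0,0,-0.33],"angular":[0,0,-0.97],"grip":0},{"slide":[0,0,-0.33],"angular":[0,0,-0.97],"grip":0},{"slide":[0,0,-0.33],"angular":[0,0,-0.97],"grip":0},{"slide":[0,0,-0.33],"angular":[0,0,-0.97],"grip":0},{"slide":[-0.95,-0.3,0],"angular":[0,0,0],"grip":0},{"slide":[-0.95,-0.3,0],"angular":[0,0,0],"grip":0},{"slide":[-0.95,-0.3,0],"angular":[0,0,0],"grip":0},{"slide":[-0.95,-0.3,0],"angular":[0,0,0],"grip":0}]' 80
python3 -m pendant '[{"slide":[-0.95,-0.3,0],"angular":[0,0,0],"grip":0},{"slide":[-0.95,-0.3,0],"angular":[0,0,0],"grip":0},{"slide":[-0.95,-0.3,0],"angular":[0,0,0],"grip":0},{"slide":[0,-0.94,0.2],"angular":[0,0,0],"grip":0},{"slide":[0,-0.94,0.2],"angular":[0,0,0],"grip":0},{"slide":[0,-0.94,0.2],"angular":[0,0,0],"grip":0},{"slide":[0,-0.94,0.2],"angular":[0,0,0],"grip":0},{"slide":[0,-0.94,0.2],"angular":[0,0,0],"grip":0},{"slide":[0,-0.94,0.2],"angular":[0,0,0],"grip":0},{"slide":[0,-0.94,0.2],"angular":[0,0,0],"grip":0}]'
python3 -m pendant '[{"slide":[0,-0.94,0.2],"angular":[0,0,0],"grip":0},{"slide":[0,-0.94,0.2],"angular":[0,0,0],"grip":0},{"slide":[0,-0.94,0.2],"angular":[0,0,0],"grip":0},{"slide":[0,-0.94,0.2],"angular":[0,0,0],"grip":0},{"slide":[0,-0.94,0.2],"angular":[0,0,0],"grip":0},{"slide":[0,-0.94,0.2],"angular":[0,0,0],"grip":0},{"slide":[0,-0.94,0.2],"angular":[0,0,0],"grip":0},{"slide":[0,-0.94,0.2],"angular":[0,0,0],"grip":0},{"slide":[0,-0.94,0.2],"angular":[0,0,0],"grip":0},{"slide":[0,-0.94,0.2],"angular":[0,0,0],"grip":0}]'
python3 - <<'E'
from h import *
s=snap('wrist','w1'); print(s['position'],s['fx']); plan([545,116,210],Rt(12))
E
```

```text
clock: 0.98
tool_pos: [358.0, 592.8, 312.6]
eef_rot: [-0.0, -0.104, 0.995, -0.0]
ft_force: [-0.2, 0.3, 0.1]
grip_width: 1.001
grasp_force: 0.0
clock: 1.82
tool_pos: [486.7, 389.7, 270.2]
eef_rot: [-0.0, -0.103, 0.995, -0.0]
ft_force: [0.6, 0.4, 0.1]
grip_width: 1.001
grasp_force: 0.0
clock: 2.65
tool_pos: [544.7, 113.7, 210.3]
eef_rot: [-0.0, -0.103, 0.995, -0.0]
ft_force: [0.9, 0.1, -0.2]
grip_width: 0.998
grasp_force: 0.0
[479.92196832  99.49726727 330.67549964] 305.7297033550343
t 2.7 at [545.1 109.8 209.2] turn [-0.01 -0.02 -0.03] slide-first [-0.04  0.2  -0.03] slide-after-turn [-0.04  0.2  -0.03] F [ 0.3 -4.4 -0.9]
```

View pics/w1.png

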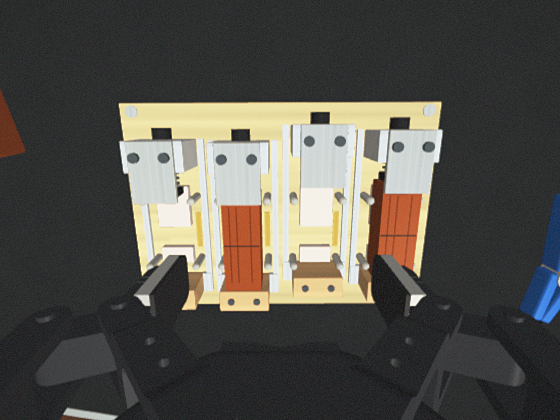

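The wrist view (image up is towards the robot) shows:
- Empty nest A: keeper at (152,172).
- Empty nest B: keeper at (325,155), with its end stop at (317,282).
- The white strips between nests are low and flat.

The keeper plate gives each carriage's frame directly.

```bash
python3 - <<'E'
from h import *
s=load('w1'); im=np.asarray(s['pixels'],np.uint8)
g=cv2.cvtColor(im,cv2.COLOR_BGR2GRAY).astype(int); hs=cv2.cvtColor(im,cv2.COLOR_BGR2HSV)
print('Bcol324',[(v,g[v,324],hs[v,324,1]) for v in list(range(118,130,2))+list(range(180,194,2))+list(range(240,275,3))])
print('Brow165',[(u,g[165,u],hs[165,u,1]) for u in list(range(292,306,2))+list(range(344,358,2))])
print('Arow180',[(u,g[180,u],hs[180,u,1]) for u in list(range(116,134,2))+list(range(172,190,2))])
print('Acol150',[(v,g[v,150],hs[v,150,1]) for v in list(range(134,148,2))+list(range(196,212,2))])
cr=np.vstack([cv2.resize(im[95:310,105:240],(372,592),interpolation=cv2.INTER_CUBIC)]); cr2=cv2.resize(im[95:310,275:380][:,:],(289,592),interpolation=cv2.INTER_CUBIC)
cv2.imwrite('pics/c3.png',np.hstack([cr,cr2]))
E
```

```text
Bcol324 [(118, np.int64(43), np.uint8(17)), (120, np.int64(42), np.uint8(18)), (122, np.int64(43), np.uint8(28)), (124, np.int64(158), np.uint8(3)), (126, np.int64(220), np.uint8(7)), (128, np.int64(218), np.uint8(7)), (180, np.int64(213), np.uint8(8)), (182, np.int64(215), np.uint8(6)), (184, np.int64(213), np.uint8(6)), (186, np.int64(210), np.uint8(10)), (188, np.int64(235), np.uint8(17)), (190, np.int64(241), np.uint8(11)), (192, np.int64(241), np.uint8(11)), (240, np.int64(230), np.uint8(67)), (243, np.int64(218), np.uint8(79)), (246, np.int64(175), np.uint8(42)), (249, np.int64(242), np.uint8(10)), (252, np.int64(241), np.uint8(11)), (255, np.int64(243), np.uint8(10)), (258, np.int64(241), np.uint8(12)), (261, np.int64(235), np.uint8(28)), (264, np.int64(120), np.uint8(115)), (267, np.int64(115), np.uint8(129)), (270, np.int64(116), np.uint8(119)), (273, np.int64(107), np.uint8(124))]
Brow165 [(292, np.int64(227), np.uint8(70)), (294, np.int64(228), np.uint8(67)), (296, np.int64(228), np.uint8(67)), (298, np.int64(230), np.uint8(67)), (300, np.int64(166), np.uint8(70)), (302, n
[... 805 characters left out ...]
.uint8(72)), (182, np.int64(227), np.uint8(71)), (184, np.int64(227), np.uint8(71)), (186, np.int64(227), np.uint8(70)), (188, np.int64(227), np.uint8(71))]
Acol150 [(134, np.int64(232), np.uint8(76)), (136, np.int64(228), np.uint8(78)), (138, np.int64(216), np.uint8(80)), (140, np.int64(126), np.uint8(12)), (142, np.int64(204), np.uint8(9)), (144, np.int64(210), np.uint8(12)), (146, np.int64(212), np.uint8(11)), (196, np.int64(214), np.uint8(8)), (198, np.int64(213), np.uint8(8)), (200, np.int64(214), np.uint8(9)), (202, np.int64(216), np.uint8(6)), (204, np.int64(223), np.uint8(76)), (206, np.int64(226), np.uint8(75)), (208, np.int64(224), np.uint8(79)), (210, np.int64(220), np.uint8(78))]
```

View pics/c3.png

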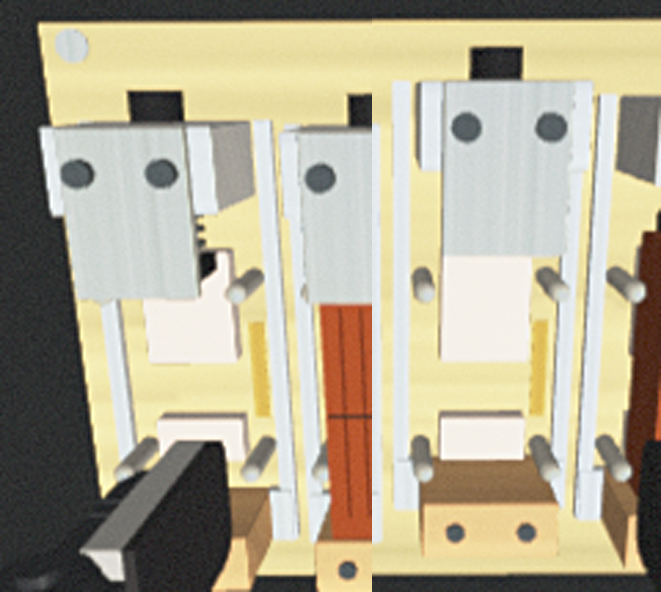

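The crop shows the keeper corners, end-stop edge and pin tops clearly; now cast those pixels to their known heights.

```bash
python3 - <<'E'
from h import *
s=load('w1')
def rep(n,px,z):
    P=np.array([onz(s,*p,z)[:2] for p in px]); print(n,P.round(1).tolist()); return P
kB=rep('kB',[(300.4,124.4),(300.8,186.9),(346.6,187.6),(348,124.6)],66)
kA=rep('kA',[(124.2,140),(132.6,203.6),(177.2,203),(173.2,139.5)],66)
eB=rep('stopB',[(292.8,278),(342.2,277.5)],55)
pB=rep('pinsB',[(293.9,202.5),(344.8,202.2),(293.2,267.5),(340.4,266.5)],41)
bd=rep('board far/near corners',[(120,103),(440,102)],12)
for n,k in (('B',kB),('A',kA)):
    L=((k[1]-k[0])+(k[2]-k[3]))/2; f=(k[1]+k[2])/2
    print(n,'len',np.linalg.norm(L).round(1),'w near/free',np.linalg.norm(k[3]-k[0]).round(1),np.linalg.norm(k[2]-k[1]).round(1),'yaw',np.degrees(np.arctan2(L[1],L[0])).round(1),'free edge mid',f.round(1))
d=bd[1]-bd[0]; print('board near edge len',np.linalg.norm(d),'yaw',np.degrees(np.arctan2(-d[0],d[1])))
d=pB[2:].mean(0)-pB[:2].mean(0); print('pins yaw',np.degrees(np.arctan2(d[1],d[0])),np.linalg.norm(d),'mid',pB.mean(0))
print('free edge to stop B',eB.mean(0)-(kB[1]+kB[2])/2,np.linalg.norm(eB.mean(0)-(kB[1]+kB[2])/2))
print('A-B',(kA[1]+kA[2])/2-(kB[1]+kB[2])/2)
E
```

```text
kB [[475.7, 116.4], [527.3, 128.6], [519.7, 168.2], [467.7, 155.4]]
kA [[518.6, -26.6], [572.9, -15.1], [564.2, 23.8], [509.7, 13.9]]
stopB [[620.9, 142.6], [610.3, 190.6]]
pinsB [[548.3, 128.2], [537.8, 176.8], [616.2, 142.6], [605.1, 190.1]]
board far/near corners [[491.5, -59.1], [425.7, 250.0]]
B len 53.3 w near/free 39.8 40.4 yaw 13.6 free edge mid [523.5 148.4]
A len 55.4 w near/free 41.5 39.9 yaw 11.1 free edge mid [568.6   4.4]
board near edge len 316.0088192642167 yaw 12.008980764517863
pins yaw 11.587223130452065 69.02379424508334 mid [576.86920919 159.4206195 ]
free edge to stop B [92.086023   18.16799788] 93.86113028372532
A-B [  45.07745645 -144.02576174]
```

The nest geometry is consistent:

| Check | Measured | Expected |
|---|---|---|
| Keeper edge to stop | 93.9 mm | 93 mm |
| Plate | 40 × 55 mm | 40 × 55 mm |
| Pin spacing | 69 mm | 70 mm |

Yaw is about 12°. Carriage origins: B ≈ (566,157), A ≈ (610.7,13.3). Now on to the blanks.

```bash
python3 - <<'E'
from h import *
plan([500,-215,215],Rt(23.5))
E
```

```text
t 2.7 at [545.1 109.8 209.2] turn [-0.01 -0.02 -2.04] slide-first [  3.69 -10.29  -0.17] slide-after-turn [ 5.7  -9.33 -0.19] F [ 0.3 -4.4 -0.9]
```

```bash
python3 -m pendant '[{"slide":[0.37,-0.93,0],"angular":[0,0,0],"grip":0},{"slide":[0.37,-0.93,0],"angular":[0,0,0],"grip":0},{"slide":[0.37,-0.93,0],"angular":[0,0,0],"grip":0},{"slide":[0.37,-0.93,0],"angular":[0,0,0],"grip":0},{"slide":[0.37,-0.93,0],"angular":[0,0,0],"grip":0},{"slide":[0.37,-0.93,0],"angular":[0,0,0],"grip":0},{"slide":[0.37,-0.93,0],"angular":[0,0,0],"grip":0},{"slide":[0.37,-0.93,0],"angular":[0,0,0],"grip":0},{"slide":[0.37,-0.93,0],"angular":[0,0,0],"grip":0},{"slide":[0.37,-0.93,0],"angular":[0,0,0],"grip":0}]' 
python3 -m pendant '[{"slide":[0,-0.99,0],"angular":[0,0,-0.7],"grip":0},{"slide":[0,0,0],"angular":[0,0,-0.7],"grip":0},{"slide":[0,0,0],"angular":[0,0,-0.65],"grip":0},{"slide":[0,0,0],"angular":[0,0,0],"grip":0}]'
cat > meas.py <<'E'
from h import *
def blanks(s,z=34):
    im=np.asarray(s['pixels'],np.uint8); hsv=cv2.cvtColor(im,cv2.COLOR_BGR2HSV)
    m=((hsv[...,0]<14)&(hsv[...,1]>140)&(hsv[...,2]>60)).astype(np.uint8)*255
    m=cv2.morphologyEx(m,cv2.MORPH_CLOSE,np.ones((5,5)))
    for c in cv2.findContours(m,cv2.RETR_EXTERNAL,cv2.CHAIN_APPROX_NONE)[0]:
        if cv2.contourArea(c)<600: continue
        M=cv2.minAreaRect(c); P=np.array([onz(s,*p,z)[:2] for p in cv2.boxPoints(M)])
        e=[np.linalg.norm(P[i]-P[(i+1)%4]) for i in range(2)]; d=(P[1]-P[0]) if e[0]>e[1] else (P[2]-P[1])
        print('px',np.round(M[0]),np.round(cv2.boxPoints(M)).tolist(),'c',P.mean(0).round(1),np.round(e,1),'yaw',(np.degrees(np.arctan2(d[1],d[0]))%180).round(1),'V',hsv[int(M[0][1]),int(M[0][0])])
E
python3 - <<'E'
from meas import *
s=snap('wrist','w2'); print(s['position']); blanks(s); plan([500,-215,215],Rt(23.5))
E
```

```text
clock: 3.53
tool_pos: [493.0, -182.1, 210.6]
eef_rot: [-0.0, -0.103, 0.995, 0.0]
ft_force: [1.6, -0.4, 0.1]
grip_width: 0.996
grasp_force: 0.0
clock: 3.87
tool_pos: [499.4, -210.3, 210.5]
eef_rot: [-0.0, -0.206, 0.979, 0.0]
ft_force: [0.6, -0.4, -0.2]
grip_width: 1.003
grasp_force: 0.0
[ 438.80766876 -237.65071083  330.81064371]
px [468. 398.] [[438.0, 381.0], [466.0, 364.0], [497.0, 414.0], [469.0, 432.0]] c [639.6 100. ] [38.6 89.8] yaw 57.6 V [  8 165 130]
px [ 90. 278.] [[60.0, 243.0], [111.0, 238.0], [119.0, 312.0], [68.0, 318.0]] c [ 666.2 -360. ] [54.5 88.2] yaw 21.1 V [ 10 210 229]
px [284. 216.] [[266.0, 168.0], [302.0, 168.0], [302.0, 265.0], [266.0, 265.0]] c [ 520.7 -196.6] [ 35.  102.8] yaw 24.8 V [  9 185 227]
px [132. 171.] [[89.0, 208.0], [128.0, 114.0], [175.0, 133.0], [136.0, 227.0]] c [ 537.5 -351.9] [104.   45.5] yaw 174.0 V [  9 191 223]
px [24. 92.] [[-0.0, 0.0], [49.0, 0.0], [49.0, 184.0], [0.0, 184.0]] c [ 511.3 -460.9] [ 41.6 161.5] yaw 12.6 V [20 13 58]
t 3.92 at [ 499.4 -210.   210.5] turn [ 0.   -0.    0.01] slide-first [ 0.05 -0.16 -0.15] slide-after-turn [ 0.05 -0.16 -0.15] F [-0.7  0.9 -0.1]
```

View pics/w2.png

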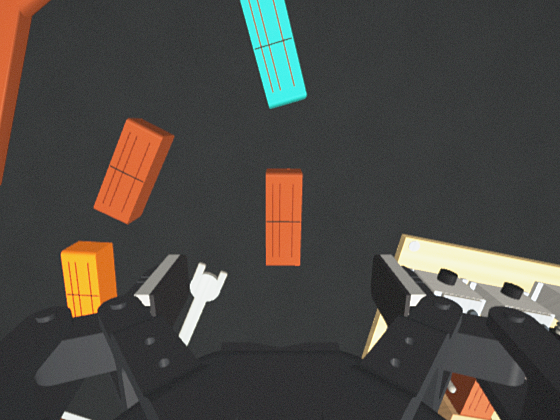

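Blank at (284,217) stands aligned and clear. The wrench end at (207,280) is about 80 mm to the side of it. The second blank is at (132,171).

```bash
python3 - <<'E'
from h import *
s=load('w2')
for p in [(284,174),(284,221),(284,265),(266,220),(302,220)]: print(p,onz(s,*p,34).round(1))
print('wrench',onz(s,207,268,5).round(1))
c=(onz(s,284,174,34)+onz(s,284,265,34))/2; yaw=24; t=np.radians(yaw)
g=c[:2]+5*np.array([np.cos(t),np.sin(t)]); print(c,g)
plan([*g,90],Rt(yaw))
E
```

```text
(284, 174) [ 479.  -215.1   34. ]
(284, 221) [ 523.  -195.6   34. ]
(284, 265) [ 567.6 -175.8   34. ]
(266, 220) [ 529.4 -212.7   34. ]
(302, 220) [ 514.7 -179.2   34. ]
wrench [ 619.8 -250.4    5. ]
[ 523.33487397 -195.40627873   34.        ] [ 527.90260125 -193.37259552]
t 3.92 at [ 499.4 -210.   210.5] turn [ 0.   -0.   -0.08] slide-first [-1.09  0.13  4.02] slide-after-turn [-1.09  0.12  4.02] F [-0.7  0.9 -0.1]
```

```bash
python3 -m pendant '[{"slide":[-0.55,0.06,0.6],"angular":[0,0,-0.08],"grip":0.2},{"slide":[-0.54,0.06,0.6],"angular":[0,0,0],"grip":0.2},{"slide":[0,0,0.9],"angular":[0,0,0],"grip":0.2},{"slide":[0,0,0.9],"angular":[0,0,0],"grip":0.2},{"slide":[0,0,0.9],"angular":[0,0,0],"grip":0.2},{"slide":[0,0,0.8],"angular":[0,0,0],"grip":0.2},{"slide":[0,0,0.7],"angular":[0,0,0],"grip":0.2},{"slide":[0,0,0.4],"angular":[0,0,0],"grip":0.2},{"slide":[0,0,0.2],"angular":[0,0,0],"grip":0.2},{"slide":[0,0,0],"angular":[0,0,0],"grip":0.2}]' 
python3 - <<'E'
from h import *
plan([527.9,-193.4,26],Rt(24))
E
```

```text
clock: 4.75
tool_pos: [527.7, -192.9, 29.9]
eef_rot: [-0.001, -0.208, 0.978, 0.0]
ft_force: [-0.7, 0.6, -0.4]
grip_width: 0.8
grasp_force: 0.0
t 4.75 at [ 527.7 -192.9   29.9] turn [ 0.01 -0.01  0.01] slide-first [ 0.   -0.02  0.13] slide-after-turn [ 0.   -0.02  0.13] F [-0.7  0.6 -0.4]
```

```bash
python3 -m pendant '[{"slide":[0,0,0.12],"angular":[0,0,0],"grip":0.6},{"slide":[0,0,0],"angular":[0,0,0],"grip":1},{"slide":[0,0,0],"angular":[0,0,0],"grip":1},{"slide":[0,0,0],"angular":[0,0,0],"grip":1},{"slide":[0,0,0],"angular":[0,0,0],"grip":1},{"slide":[0,0,0],"angular":[0,0,0],"grip":1}]' 80
python3 -m pendant '[{"slide":[0,0,-0.3],"angular":[0,0,0],"grip":1},{"slide":[0,0,-0.9],"angular":[0,0,0],"grip":1},{"slide":[0,0,-0.9],"angular":[0,0,0],"grip":1},{"slide":[0,0,-0.9],"angular":[0,0,0],"grip":1},{"slide":[0,0,-0.9],"angular":[0,0,0],"grip":1},{"slide":[0,0,-0.5],"angular":[0,0,0],"grip":1},{"slide":[0,0,0],"angular":[0,0,0],"grip":1}]' 
cat > g.py <<'E'
import numpy as np
# corridor: carriage coords (s=0), blank centre (x,z above board) for pitch th
def corr(th,x):
    t=np.radians(th);c,s=np.cos(t),np.sin(t)
    zlo=10+46*s+13*c+4                       # lower nose on saddle
    lead=x-46*c-13*s-4                        # nose leading x
    # top face under keeper edge x=-43
    xc,dz=x-46*c-13*s,-46*s+13*c
    zk=49-((-43-xc)*np.tan(t)+4/c)-dz if -43>xc-4*s else 99
    zk=min(zk,49-4-dz) 
    rear=x+46*c+13*s+4; rz=46*s-13*c-4
    return zlo,zk,-44-lead,50-rear
if __name__=='__main__':
    for th in (42,40,38,36,30,24,18,12,6,0):
        print(th,[tuple(np.round(corr(th,x),1)) for x in (5,0,-4,-6,-8)])
E
python3 g.py
python3 - <<'E'
from h import *
snap('side','s1');plan([560,0,160],Rt(12))
E
```

```text
clock: 5.25
tool_pos: [528.7, -193.6, 28.3]
eef_rot: [0.001, -0.208, 0.978, -0.001]
ft_force: [-1.2, 0.7, 7.1]
grip_width: 0.41
grasp_force: 80.0
clock: 5.83
tool_pos: [529.9, -194.1, 163.6]
eef_rot: [0.003, -0.208, 0.978, -0.002]
ft_force: [0.3, -0.3, 0.7]
grip_width: 0.41
grasp_force: 79.7
42 [(np.float64(54.4), np.float64(66.1), np.float64(-2.1), np.float64(-1.9)), (np.float64(54.4), np.float64(64.8), np.float64(2.9), np.float64(3.1)), (np.float64(54.4), np.float64(61.2), np.float64(6.9), np.float64(7.1)), (np.float64(54.4), np.float64(59.4), np.float64(8.9), np.float64(9.1)), (np.float64(54.4), np.float64(57.6), np.float64(10.9), np.float64(11.1))]
40 [(np.float64(53.5), np.float64(64.6), np.float64(-1.4), np.float64(-2.6)), (np.float64(53.5), np.float64(62.9), np.float64(3.6), np.float64(2.4)), (np.float64(53.5), np.float64(59.5), np.float64(7.6), np.float64(6.4)), (np.float64(53.5), np.float64(57.9), np.float64(9.6), np.float64(8.4)), (np.float64(53.5), np.float64(56.2), np.float64(11.6), np.float64(10.4))]
38 [(np.float64(52.6), np.float64(63.1), np.float64(-0.7), np.float64(-
[... 2321 characters left out ...]
6.0), np.float64(11.1), np.float64(2.9)), (np.float64(31.7), np.float64(35.8), np.float64(13.1), np.float64(4.9)), (np.float64(31.7), np.float64(35.6), np.float64(15.1), np.float64(6.9))]
0 [(np.float64(27.0), np.float64(32.0), np.float64(1.0), np.float64(-5.0)), (np.float64(27.0), np.float64(32.0), np.float64(6.0), np.float64(0.0)), (np.float64(27.0), np.float64(32.0), np.float64(10.0), np.float64(4.0)), (np.float64(27.0), np.float64(32.0), np.float64(12.0), np.float64(6.0)), (np.float64(27.0), np.float64(32.0), np.float64(14.0), np.float64(8.0))]
t 5.88 at [ 529.1 -193.8  161.7] turn [-0.03  0.03  2.11] slide-first [-3.57  5.48  0.05] slide-after-turn [-2.35  6.1   0.06] F [ 0.4 -0.3 -0.9]
```

Grasp holds (80 N, width about 35 mm). Blank centre relative to TCP: 5.7 mm back along the blank and 11.3 mm below. Now go above nest A, nose down 38°.

```bash
cat >> h.py <<'E'
YAW=12.0
NEST={'A':np.array([610.7,13.3]),'B':np.array([566.1,156.8])}
def tgt(n,th,x,z,a=5.7,h=11.3,dy=0):
    G=Rt(YAW,th); t=np.radians(YAW); ex=np.array([np.cos(t),np.sin(t)]); ey=np.array([-ex[1],ex[0]])
    c=np.array([*(NEST[n]+x*ex+dy*ey),z+12]); return c-a*G[:,0]-h*G[:,2],G
def where(n,a=5.7,h=11.3):
    st,p,G=tool(); c=p+a*G[:,0]+h*G[:,2]; t=np.radians(YAW); ex=np.array([np.cos(t),np.sin(t)]); ey=np.array([-ex[1],ex[0]])
    d=c[:2]-NEST[n]; X=-G[:,0]; F=np.array(st['ft_force'])
    print('t %.2f x %.1f y %.1f z %.1f pitch %.1f yaw %.1f | F along %.1f across %.1f up %.1f grip %.2f %.0f'%(st['clock'],d@ex,d@ey,c[2]-12,np.degrees(np.arcsin(X[2])),np.degrees(np.arctan2(X[1],X[0])),F[:2]@ex,F[:2]@ey,F[2],st['grip_width'],st['grasp_force']))
E
python3 - <<'E'
from h import *
plan(*tgt('A',38,10,90)); where('A')
E
```

```text
t 5.88 at [ 529.1 -193.8  161.7] turn [ 0.67 -6.57  2.04] slide-first [-5.54  5.15  1.58] slide-after-turn [-2.45  6.19  3.92] F [ 0.4 -0.3 -0.9]
t 5.88 x -128.4 y -186.8 z 138.4 pitch 0.2 yaw 24.1 | F along 0.3 across -0.3 up -0.9 grip 0.41 80
```

```bash
python3 -m pendant '[{"slide":[-0.69,0.64,0],"angular":[0,0,0],"grip":1},{"slide":[-0.69,0.64,0],"angular":[0,0,0],"grip":1},{"slide":[-0.69,0.64,0],"angular":[0,0,0],"grip":1},{"slide":[-0.69,0.64,0],"angular":[0,0,0],"grip":1},{"slide":[-0.69,0.64,0],"angular":[0,0,0],"grip":1},{"slide":[-0.69,0.64,0],"angular":[0,0,0],"grip":1},{"slide":[-0.69,0.64,0],"angular":[0,0,0],"grip":1},{"slide":[-0.69,0.64,0],"angular":[0,0,0],"grip":1},{"slide":[0,0,0],"angular":[0,0,0.7],"grip":1},{"slide":[0,0,0],"angular":[0,0,0.7],"grip":1}]'
python3 -m pendant '[{"slide":[0,0,0],"angular":[0,0,0.7],"grip":1},{"slide":[0,0,0],"angular":[0,-0.83,0],"grip":1},{"slide":[0,0,0],"angular":[0,-0.83,0],"grip":1},{"slide":[0,0,0],"angular":[0,-0.83,0],"grip":1},{"slide":[0,0,0],"angular":[0,-0.83,0],"grip":1},{"slide":[0,0,0],"angular":[0,-0.83,0],"grip":1},{"slide":[0,0,0],"angular":[0,-0.83,0],"grip":1},{"slide":[0,0,0],"angular":[0,-0.83,0],"grip":1},{"slide":[0,0,0],"angular":[0,-0.82,0],"grip":1},{"slide":[0,0,0],"angular":[0,0,0],"grip":1}]'
python3 - <<'E'
from h import *
plan(*tgt('A',38,10,70)); where('A')
E
```

```text
clock: 6.72
tool_pos: [616.4, 16.2, 158.1]
eef_rot: [-0.001, -0.139, 0.99, 0.0]
ft_force: [-0.7, -0.1, -0.6]
grip_width: 0.409
grasp_force: 79.6
clock: 7.55
tool_pos: [621.1, 26.5, 166.6]
eef_rot: [0.241, -0.104, 0.964, 0.038]
ft_force: [0.4, 1.0, -0.6]
grip_width: 0.405
grasp_force: 79.6
t 7.55 at [621.1  26.5 166.6] turn [ 0.26 -1.7  -0.03] slide-first [ 1.29 -0.41  2.02] slide-after-turn [ 1.62 -0.36  1.79] F [ 0.4  1.  -0.6]
t 7.55 x 13.2 y 11.1 z 141.9 pitch 28.3 yaw 11.9 | F along 0.6 across 0.9 up -0.6 grip 0.41 80
```

```bash
python3 -m pendant '[{"slide":[0,0,0],"angular":[0.06,-0.42,0],"grip":1},{"slide":[0,0,0],"angular":[0.07,-0.42,0],"grip":1},{"slide":[0,0,0],"angular":[0.06,-0.43,0],"grip":1},{"slide":[0,0,0],"angular":[0.06,-0.43,0],"grip":1},{"slide":[0,0,0],"angular":[0,0,0],"grip":1}]'
python3 - <<'E'
from h import *
plan(*tgt('A',38,10,75)); where('A')
E
```

```text
clock: 7.97
tool_pos: [639.9, 36.4, 208.6]
eef_rot: [0.288, -0.095, 0.952, 0.024]
ft_force: [1.3, -0.1, -1.7]
grip_width: 0.408
grasp_force: 79.7
t 7.97 at [639.9  36.4 208.6] turn [-0.16 -0.76 -0.04] slide-first [ 2.73 -0.52  2.56] slide-after-turn [ 2.92 -0.55  2.34] F [ 1.3 -0.1 -1.7]
t 7.97 x 34.9 y 16.4 z 184.1 pitch 33.6 yaw 11.7 | F along 1.3 across -0.4 up -1.7 grip 0.41 80
```

```bash
python3 - <<'E'
from h import *
s=read_state(); print(s['joint_pos'].round(3),s['joint_velocities'].round(3))
E
```

```text
[-0.064  0.359  2.145  1.129  0.15  -2.919] [-0.013  0.024  0.01  -0.001  0.024 -0.015]
```

The wrist runs into its singularity at that tilt (j5≈0.1, j6 at its limit). I'll set the blank back on the bench and regrasp with the tool leaned 26° the other way relative to the blank. The tipped pose then only needs about 12° of tool tilt.

```bash
python3 - <<'E'
from h import *
plan([529,-194,165],Rt(12))
E
```

```text
t 7.97 at [639.9  36.4 208.6] turn [-0.14  5.87 -0.09] slide-first [ 5.11 -6.79 -1.57] slide-after-turn [ 5.21 -6.74  1.45] F [ 1.3 -0.1 -1.7]
```

```bash
python3 -m pendant '[{"slide":[0,0,0],"angular":[0,0.5,0],"grip":1},{"slide":[0,0,0],"angular":[0,0.5,0],"grip":1},{"slide":[0,0,0],"angular":[0,0.6,0],"grip":1},{"slide":[0,0,0],"angular":[0,0.6,0],"grip":1},{"slide":[0,0,0],"angular":[0,0.6,0],"grip":1},{"slide":[0,0,0],"angular":[0,0.6,0],"grip":1},{"slide":[0,0,0],"angular":[0,0.6,0],"grip":1},{"slide":[0,0,0],"angular":[0,0.6,0],"grip":1},{"slide":[0,0,0],"angular":[0,0.6,0],"grip":1},{"slide":[0,0,0],"angular":[0,0.6,0],"grip":1}]'
python3 - <<'E'
from h import *
plan([529,-194,165],Rt(12)); print(read_state()['joint_pos'].round(2))
E
```

```text
clock: 8.8
tool_pos: [640.0, 42.2, 207.4]
eef_rot: [0.054, -0.103, 0.993, 0.009]
ft_force: [0.8, -0.1, -1.7]
grip_width: 0.406
grasp_force: 79.6
t 8.8 at [640.   42.2 207.4] turn [ 0.06  1.09 -0.02] slide-first [ 5.36 -6.95  0.8 ] slide-after-turn [ 5.26 -6.93  1.41] F [ 0.8 -0.1 -1.7]
[ 0.    0.47  1.75  0.04  0.82 -1.8 ]
```

```bash
python3 -m pendant '[{"slide":[0,0,0],"angular":[0.03,0.55,0],"grip":1},{"slide":[0,0,0],"angular":[0.03,0.54,0],"grip":1},{"slide":[0.66,-0.87,0.17],"angular":[0,0,0],"grip":1},{"slide":[0.66,-0.87,0.17],"angular":[0,0,0],"grip":1},{"slide":[0.66,-0.87,0.17],"angular":[0,0,0],"grip":1},{"slide":[0.66,-0.87,0.17],"angular":[0,0,0],"grip":1},{"slide":[0.66,-0.87,0.17],"angular":[0,0,0],"grip":1},{"slide":[0.66,-0.87,0.17],"angular":[0,0,0],"grip":1},{"slide":[0.66,-0.87,0.17],"angular":[0,0,0],"grip":1},{"slide":[0.66,-0.87,0.17],"angular":[0,0,0],"grip":1}]'
python3 -m pendant '[{"slide":[0,0,0],"angular":[0,0,0],"grip":1}]'
python3 - <<'E'
from h import *
plan([529,-194,29],Rt(12)); print(read_state()['joint_pos'].round(2))
E
```

```text
clock: 9.63
tool_pos: [526.8, -195.6, 164.9]
eef_rot: [0.001, -0.104, 0.995, 0.001]
ft_force: [0.7, -1.1, -0.7]
grip_width: 0.406
grasp_force: 79.8
clock: 9.72
tool_pos: [525.1, -198.2, 164.2]
eef_rot: [-0.0, -0.102, 0.995, 0.001]
ft_force: [-1.6, 0.4, -0.2]
grip_width: 0.408
grasp_force: 79.9
t 9.72 at [ 525.1 -198.2  164.2] turn [ 0.01 -0.   -0.04] slide-first [-0.16  0.11  4.51] slide-after-turn [-0.16  0.11  4.51] F [-1.6  0.4 -0.2]
[-0.42  0.47  1.89  0.    0.79 -2.19]
```

```bash
python3 -m pendant '[{"slide":[0,0,0.9],"angular":[0,0,0],"grip":1},{"slide":[0,0,0.9],"angular":[0,0,0],"grip":1},{"slide":[0,0,0.9],"angular":[0,0,0],"grip":1},{"slide":[0,0,0.9],"angular":[0,0,0],"grip":1},{"slide":[0,0,0.6],"angular":[0,0,0],"grip":1},{"slide":[0,0,0.26],"angular":[0,0,0],"grip":1},{"slide":[0,0,0.03],"angular":[0,0,0],"grip":1},{"slide":[0,0,0],"angular":[0,0,0],"grip":1}]'
python3 - <<'E'
from h import *
plan([525,-198,29],Rt(12))
E
```

```text
clock: 10.38
tool_pos: [528.2, -193.2, 30.3]
eef_rot: [0.001, -0.104, 0.995, 0.001]
ft_force: [-0.5, -0.0, -0.6]
grip_width: 0.405
grasp_force: 79.8
t 10.38 at [ 528.2 -193.2   30.3] turn [ 0.03  0.02 -0.02] slide-first [ 0.14 -0.13  0.04] slide-after-turn [ 0.14 -0.13  0.04] F [-0.5 -0.  -0.6]
```

```bash
python3 -m pendant '[{"slide":[0,0,0.05],"angular":[0,0,0],"grip":1},{"slide":[0,0,0],"angular":[0,0,0],"grip":0.2},{"slide":[0,0,0],"angular":[0,0,0],"grip":0.2},{"slide":[0,0,0],"angular":[0,0,0],"grip":0.2},{"slide":[0.05,0,-0.15],"angular":[0,0,0],"grip":0.2},{"slide":[0,0,0],"angular":[0,0.4,0],"grip":0.2},{"slide":[0,0,0],"angular":[0,0.6,0],"grip":0.2},{"slide":[0,0,0],"angular":[0,0.6,0],"grip":0.2},{"slide":[0,0,0],"angular":[0,0.6,0],"grip":0.2},{"slide":[0,0,0],"angular":[0,0.6,0],"grip":0.2}]'
python3 -m pendant '[{"slide":[0,0,0],"angular":[0,0.6,0],"grip":0.2},{"slide":[0,0,0],"angular":[0,0.6,0],"grip":0.2},{"slide":[0,0,0],"angular":[0,0.54,0],"grip":0.2},{"slide":[0,0,0],"angular":[0,0,0],"grip":0.2}]'
python3 - <<'E'
from h import *
plan([525.4,-193.8,31],Rt(12,-26)); print(read_state()['joint_pos'].round(2))
E
```

```text
clock: 11.22
tool_pos: [526.7, -193.7, 34.2]
eef_rot: [-0.139, -0.102, 0.985, -0.013]
ft_force: [-0.5, 0.0, -0.2]
grip_width: 0.8
grasp_force: 0.0
clock: 11.55
tool_pos: [527.5, -193.1, 32.9]
eef_rot: [-0.224, -0.101, 0.969, -0.022]
ft_force: [-1.0, 0.4, -0.6]
grip_width: 0.8
grasp_force: 0.0
t 11.55 at [ 527.5 -193.1   32.9] turn [ 0.04  0.   -0.  ] slide-first [ 0.04 -0.01  0.09] slide-after-turn [ 0.04 -0.01  0.09] F [-1.   0.4 -0.6]
[-0.28  0.84  1.63 -0.23  1.09 -1.91]
```

```bash
python3 -m pendant '[{"slide":[0.04,0,0.07],"angular":[0.04,0,0],"grip":0.5},{"slide":[0,0,0],"angular":[0,0,0],"grip":1},{"slide":[0,0,0],"angular":[0,0,0],"grip":1},{"slide":[0,0,0],"angular":[0,0,0],"grip":1},{"slide":[0,0,0],"angular":[0,0,0],"grip":1},{"slide":[0,0,0],"angular":[0,0,0],"grip":1}]' 90
python3 - <<'E'
from h import *
st,p,G=tool(); print(st['grip_width'],st['ft_force'],'c in tool',(G.T@(np.array([522.6,-194.4,17])-p)).round(1)); plan(p,Rt(12,-26)); print(p)
E
python3 -m pendant '[{"slide":[0.1,0,-0.3],"angular":[0,0,0],"grip":1},{"slide":[0.3,0,-0.8],"angular":[0,0,0],"grip":1},{"slide":[0.4,0,-0.9],"angular":[0,0,0],"grip":1},{"slide":[0.4,0,-0.9],"angular":[0,0,0],"grip":1},{"slide":[0.4,0,-0.9],"angular":[0,0,0],"grip":1},{"slide":[0,0,0],"angular":[0,0,0],"grip":1}]'
python3 - <<'E'
from h import *
st,p,G=tool(); plan(p,Rt(12,12))
E
```

```text
clock: 12.05
tool_pos: [524.4, -194.0, 32.5]
eef_rot: [-0.222, -0.101, 0.969, -0.023]
ft_force: [-0.0, -0.7, 7.6]
grip_width: 0.407
grasp_force: 90.0
0.4071532212947043 [-0.01467858 -0.70325656  7.58766663] c in tool [-5.1  0.  14.7]
t 12.05 at [ 524.4 -194.    32.5] turn [ 0.    0.03 -0.02] slide-first [0. 0. 0.] slide-after-turn [0. 0. 0.] F [-0.  -0.7  7.6]
[ 524.36010509 -194.02853977   32.46064395]
clock: 12.55
tool_pos: [533.3, -193.1, 161.0]
eef_rot: [-0.219, -0.101, 0.97, -0.025]
ft_force: [1.2, 0.3, -0.6]
grip_width: 0.405
grasp_force: 89.4
t 12.55 at [ 533.3 -193.1  161. ] turn [-0.04 -6.54 -0.02] slide-first [0. 0. 0.] slide-after-turn [0. 0. 0.] F [ 1.2  0.3 -0.6]
```

```bash
cat >> h.py <<'E'
PHI=26.0; C=np.array([-5.1,0,14.7])
def tgt(n,th,x,z,dy=0):
    G=Rt(YAW,th-PHI); t=np.radians(YAW); ex=np.array([np.cos(t),np.sin(t)]); ey=np.array([-ex[1],ex[0]])
    return np.array([*(NEST[n]+x*ex+dy*ey),z+12])-G@C,G
def where(n):
    st,p,G=tool(); c=p+G@C; t=np.radians(YAW); ex=np.array([np.cos(t),np.sin(t)]); ey=np.array([-ex[1],ex[0]])
    d=c[:2]-NEST[n]; X=-G[:,0]; F=np.array(st['ft_force'])
    print('t %.2f x %.1f y %.1f z %.1f pitch %.1f yaw %.1f roll %.1f | F along %.1f across %.1f up %.1f grip %.2f %.0f'%(st['clock'],d@ex,d@ey,c[2]-12,np.degrees(np.arcsin(X[2]))+PHI,np.degrees(np.arctan2(X[1],X[0])),np.degrees(np.arcsin(G[2,1])),F[:2]@ex,F[:2]@ey,F[2],st['grip_width'],st['grasp_force']))
def go(n,th,x,z,dy=0): where(n); plan(*tgt(n,th,x,z,dy))
E
python3 - <<'E'
from h import *
go('A',38,10,80)
E
```

```text
t 12.55 x -120.4 y -185.9 z 133.5 pitch 0.5 yaw 11.8 roll -0.2 | F along 1.2 across 0.0 up -0.6 grip 0.40 89
t 12.55 at [ 533.3 -193.1  161. ] turn [-0.04 -6.54 -0.02] slide-first [-4.41  6.21 -0.07] slide-after-turn [-3.55  6.19  2.65] F [ 1.2  0.3 -0.6]
```

```bash
python3 -m pendant '[{"slide":[-0.55,0.78,-0.1],"angular":[0,0,0],"grip":1},{"slide":[-0.55,0.78,-0.1],"angular":[0,0,0],"grip":1},{"slide":[-0.55,0.78,-0.1],"angular":[0,0,0],"grip":1},{"slide":[-0.55,0.78,-0.1],"angular":[0,0,0],"grip":1},{"slide":[-0.55,0.78,-0.1],"angular":[0,0,0],"grip":1},{"slide":[-0.55,0.78,-0.1],"angular":[0,0,0],"grip":1},{"slide":[-0.55,0.78,-0.1],"angular":[0,0,0],"grip":1},{"slide":[-0.55,0.78,-0.1],"angular":[0,0,0],"grip":1},{"slide":[0,0,0],"angular":[0,-0.5,0],"grip":1},{"slide":[0,0,0],"angular":[0,-0.6,0],"grip":1}]'
python3 -m pendant '[{"slide":[0,0,0],"angular":[0,-0.6,0],"grip":1},{"slide":[0,0,0],"angular":[0,-0.6,0],"grip":1},{"slide":[0,0,0],"angular":[0,-0.6,0],"grip":1},{"slide":[0,0,0],"angular":[0,-0.6,0],"grip":1},{"slide":[0,0,0],"angular":[0,-0.6,0],"grip":1},{"slide":[0,0,0],"angular":[0,-0.6,0],"grip":1},{"slide":[0,0,0],"angular":[0,-0.6,0],"grip":1},{"slide":[0,0,0],"angular":[0,-0.6,0],"grip":1},{"slide":[0,0,0],"angular":[0,-0.6,0],"grip":1},{"slide":[0,0,0],"angular":[0,0,0],"grip":1}]'
python3 - <<'E'
from h import *
go('A',38,10,80);print(read_state()['joint_pos'].round(2))
E
```

```text
clock: 13.38
tool_pos: [619.3, 19.4, 118.1]
eef_rot: [-0.168, -0.104, 0.98, -0.018]
ft_force: [-0.7, -1.0, -1.1]
grip_width: 0.403
grasp_force: 89.4
clock: 14.22
tool_pos: [616.5, 17.1, 119.3]
eef_rot: [0.099, -0.103, 0.99, 0.01]
ft_force: [0.8, 0.1, -1.0]
grip_width: 0.404
grasp_force: 89.5
t 14.22 x 14.4 y 2.6 z 93.9 pitch 37.4 yaw 11.9 roll 0.0 | F along 0.8 across -0.1 up -1.0 grip 0.40 89
t 14.22 at [616.5  17.1 119.3] turn [-0.   -0.1  -0.02] slide-first [ 0.24 -0.09  0.43] slide-after-turn [ 0.24 -0.09  0.42] F [ 0.8  0.1 -1. ]
[-0.05  0.53  1.95  0.11  0.47 -1.92]
```

```bash
python3 -m pendant '[{"slide":[0.12,-0.05,0.2],"angular":[0,-0.05,0],"grip":1},{"slide":[0.12,-0.04,0.22],"angular":[0,-0.05,0],"grip":1},{"slide":[0.05,0,0.24],"angular":[0,0,0],"grip":1},{"slide":[0.05,0,0.24],"angular":[0,0,0],"grip":1},{"slide":[0,0,0],"angular":[0,0,0],"grip":1}]'
python3 - <<'E'
from h import *
s=snap('wrist','w3'); im=np.asarray(s['pixels'],np.uint8); cv2.imwrite('pics/c4.png',cv2.resize(im[60:360,140:420],(700,750))[:600])
go('A',38,8,60)
# expected pixels
for lab,x,y,z in [('pin-',-34-3.7,24,42),('pin-',-34-3.7,-24,42),('kfree',-43,20,66),('kfree',-43,-20,66)]:
    t=np.radians(12); print(lab,np.round(proj(s,[*(NEST['A']+x*np.array([np.cos(t),np.sin(t)])+y*np.array([-np.sin(t),np.cos(t)])),z])))
E
```

```text
clock: 14.63
tool_pos: [614.5, 14.0, 89.0]
eef_rot: [0.102, -0.103, 0.989, 0.011]
ft_force: [-0.2, -0.3, -0.8]
grip_width: 0.404
grasp_force: 89.5
t 14.68 x 12.0 y -0.1 z 64.3 pitch 37.8 yaw 11.9 roll 0.0 | F along 0.6 across 0.4 up -1.0 grip 0.41 89
t 14.68 at [614.7  14.   89.7] turn [ 0.   -0.03 -0.01] slide-first [0.16 0.   0.11] slide-after-turn [0.16 0.   0.11] F [ 0.5  0.6 -1. ]
pin- [328. 158.]
pin- [234. 158.]
kfree [327. 163.]
kfree [235. 163.]
```

View pics/c4.png

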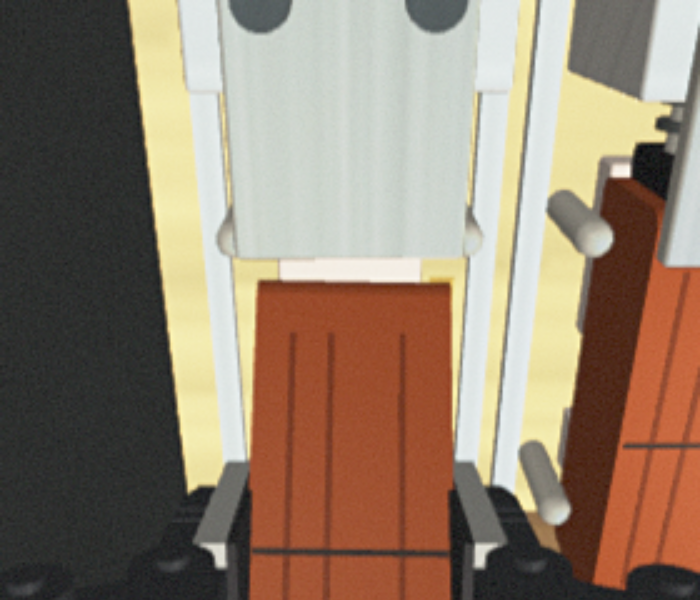

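Picture: the blank nose (mid u≈353) is centred on the keeper plate (mid u≈351) within about 0.4 mm, parallel, with the nose just clear of the keeper edge. Lower to feel the saddle.

```bash
python3 - <<'E'
from h import *
go('A',38,8,55)
G=Rt(12,12); t=np.radians(12)
print('1mm down',(G.T@[0,0,-1]/30).round(4),'1mm -x',(G.T@[-np.cos(t),-np.sin(t),0]/30).round(4))
E
python3 -m pendant '[{"slide":[0.07,0,0.08],"angular":[0,-0.02,0],"grip":1},{"slide":[0.07,0,0.08],"angular":[0,0,0],"grip":1},{"slide":[0.04,0,0.07],"angular":[0,0,0],"grip":1},{"slide":[0,0,0],"angular":[0,0,0],"grip":1}]'
python3 -c "
from h import *
where('A')"
python3 -m pendant '[{"slide":[0,0,0.05],"angular":[0,0,0],"grip":1},{"slide":[0,0,0],"angular":[0,0,0],"grip":1}]'
python3 -c "
from h import *
where('A')"
```

```text
t 14.68 x 12.0 y -0.1 z 64.3 pitch 37.8 yaw 11.9 roll 0.0 | F along 0.6 across 0.4 up -1.0 grip 0.41 89
t 14.68 at [614.7  14.   89.7] turn [ 0.   -0.03 -0.01] slide-first [0.2  0.   0.28] slide-after-turn [0.2  0.   0.28] F [ 0.5  0.6 -1. ]
1mm down [0.0069 0.     0.0326] 1mm -x [ 0.0326  0.     -0.0069]
clock: 15.02
tool_pos: [610.7, 13.1, 82.6]
eef_rot: [0.104, -0.103, 0.989, 0.011]
ft_force: [-0.2, -0.0, -0.7]
grip_width: 0.406
grasp_force: 89.5
t 15.02 x 8.0 y -0.2 z 57.3 pitch 38.0 yaw 11.9 roll -0.0 | F along -0.3 across 0.0 up -0.7 grip 0.41 89
clock: 15.18
tool_pos: [611.5, 13.2, 81.5]
eef_rot: [0.105, -0.103, 0.989, 0.011]
ft_force: [0.2, -0.2, -0.7]
grip_width: 0.401
grasp_force: 89.5
t 15.18 x 8.8 y -0.3 z 56.1 pitch 38.1 yaw 11.9 roll -0.0 | F along 0.1 across -0.3 up -0.7 grip 0.40 89
```

Still no contact; continue in 1.2 mm steps with readouts.

```bash
for i in 1; do :; done
python3 -m pendant '[{"slide":[0.01,0,0.04],"angular":[0,0,0],"grip":1},{"slide":[0,0,0],"angular":[0,0,0],"grip":1}]' >/dev/null; python3 -c "
from h import *
where('A')"
python3 -m pendant '[{"slide":[0.01,0,0.04],"angular":[0,0,0],"grip":1},{"slide":[0,0,0],"angular":[0,0,0],"grip":1}]' >/dev/null; python3 -c "
from h import *
where('A')"
python3 -m pendant '[{"slide":[0.01,0,0.04],"angular":[0,0,0],"grip":1},{"slide":[0,0,0],"angular":[0,0,0],"grip":1}]' >/dev/null; python3 -c "
from h import *
where('A')"
```

```text
t 15.35 x 8.7 y -0.3 z 54.9 pitch 38.1 yaw 11.9 roll -0.0 | F along -0.1 across 0.6 up -0.6 grip 0.41 89
t 15.52 x 8.6 y -0.3 z 53.6 pitch 38.1 yaw 11.9 roll -0.0 | F along 0.1 across -0.9 up -0.3 grip 0.40 89
t 15.68 x 8.5 y -0.3 z 52.3 pitch 38.1 yaw 11.9 roll -0.0 | F along 0.1 across -0.1 up -0.7 grip 0.40 89
```

```bash

python3 -m pendant '[{"slide":[0.01,0,0.03],"angular":[0,0,0],"grip":1},{"slide":[0,0,0],"angular":[0,0,0],"grip":1}]' >/dev/null; python3 -c "
from h import *
where('A')"
python3 -m pendant '[{"slide":[0.01,0,0.03],"angular":[0,0,0],"grip":1},{"slide":[0,0,0],"angular":[0,0,0],"grip":1}]' >/dev/null; python3 -c "
from h import *
where('A')"
```

```text
t 15.85 x 8.5 y -0.3 z 51.4 pitch 38.1 yaw 11.9 roll -0.0 | F along -0.0 across 0.9 up -0.2 grip 0.41 90
t 16.02 x 8.9 y -0.4 z 51.1 pitch 38.1 yaw 11.9 roll -0.0 | F along -2.7 across 0.5 up 10.1 grip 0.40 91
```

Saddle is felt at model z 51.2 (should be 52.6), so correct by 1.4 mm. Back off 1.5 mm, then feel for the shoe.

```bash
sed -i 's/C=np.array(\[-5.1,0,14.7\])/C=np.array([-5.1,0,13.3])/' h.py
python3 -m pendant '[{"slide":[-0.01,0.01,-0.06],"angular":[0,0,0],"grip":1},{"slide":[0.06,0,-0.01],"angular":[0,0,0],"grip":1},{"slide":[0,0,0],"angular":[0,0,0],"grip":1}]' >/dev/null; python3 -c "
from h import *
where('A')"
python3 -m pendant '[{"slide":[0.05,0,-0.01],"angular":[0,0,0],"grip":1},{"slide":[0,0,0],"angular":[0,0,0],"grip":1}]' >/dev/null; python3 -c "
from h import *
where('A')"
python3 -m pendant '[{"slide":[0.05,0,-0.01],"angular":[0,0,0],"grip":1},{"slide":[0,0,0],"angular":[0,0,0],"grip":1}]' >/dev/null; python3 -c "
from h import *
where('A')"
python3 -m pendant '[{"slide":[0.05,0,-0.01],"angular":[0,0,0],"grip":1},{"slide":[0,0,0],"angular":[0,0,0],"grip":1}]' >/dev/null; python3 -c "
from h import *
where('A')"
```

```text
t 16.27 x 5.8 y 0.1 z 53.6 pitch 38.1 yaw 11.9 roll -0.0 | F along 0.4 across -0.1 up 0.0 grip 0.41 90
t 16.43 x 4.2 y 0.0 z 53.5 pitch 38.0 yaw 11.9 roll -0.0 | F along -0.5 across 0.3 up -1.2 grip 0.40 90
t 16.60 x 3.2 y -0.1 z 53.7 pitch 38.1 yaw 11.9 roll -0.0 | F along 3.0 across 1.6 up -1.9 grip 0.40 89
t 16.77 x 1.7 y -0.1 z 53.7 pitch 38.1 yaw 11.9 roll -0.0 | F along 3.4 across 0.8 up -1.2 grip 0.40 89
```

```bash

python3 -m pendant '[{"slide":[0.06,0,-0.012],"angular":[0,0,0],"grip":1},{"slide":[0.06,0,-0.012],"angular":[0,0,0],"grip":1},{"slide":[0,0,0],"angular":[0,0,0],"grip":1}]' >/dev/null; python3 -c "
from h import *
where('A')"
python3 -m pendant '[{"slide":[0.06,0,-0.01],"angular":[0,0,0],"grip":1},{"slide":[0.06,0,-0.01],"angular":[0,0,0],"grip":1},{"slide":[0,0,0],"angular":[0,0,0],"grip":1}]' >/dev/null; python3 -c "
from h import *
go('A',38,-5.7,54)
from g import corr
for th in (32,26,20,14,8,4,0): print(th,np.round(corr(th,-5),1)); plan(*tgt('A',th,-5.7,corr(th,-5)[0]+1.5))"
```

```text
t 17.02 x -2.1 y -0.1 z 53.7 pitch 38.1 yaw 11.9 roll -0.0 | F along 4.4 across 0.4 up -1.0 grip 0.40 89
t 17.27 x -5.5 y -0.1 z 53.7 pitch 38.1 yaw 11.9 roll -0.0 | F along 5.6 across 0.4 up 0.4 grip 0.40 89
t 17.27 at [597.7  10.4  77.6] turn [-0.01  0.02 -0.01] slide-first [ 0.    0.   -0.01] slide-after-turn [ 0.    0.   -0.01] F [5.4 1.5 0.4]
32 [49.4 52.7 10.9  5.1]
t 17.27 at [597.7  10.4  77.6] turn [-0.01  1.07 -0.01] slide-first [-0.02  0.    0.07] slide-after-turn [-0.03  0.    0.07] F [5.4 1.5 0.4]
26 [45.8 48.6 12.   4. ]
t 17.27 at [597.7  10.4  77.6] turn [-0.01  2.12 -0.01] slide-first [-0.05  0.    0.18] slide-after-turn [-0.08  0.    0.16] F [5.4 1.5 0.4]
20 [41.9 44.7 12.7  3.3]
t 17.27 at [597.7  10.4  77.6] turn [-0.01  3.16 -0.01] slide-first [-0.07  0.    0.3 ] slide-after-turn [-0.16  0.    0.26] F [5.4 1.5 0.4]
14 [37.7 41.  12.8  3.2]
t 17.27 at [597.7  10.4  77.6] turn [-0.01  4.21 -0.01] slide-first [-0.09  0.    0.44] slide-after-turn [-0.26  0.    0.36] F [5.4 1.5 0.4]
8 [33.3 37.2 12.4  3.6]
t 17.27 at [597.7  10.4  77.6] turn [-0.    5.26 -0.01] slide-first [-0.11  0.    0.59] slide-after-turn [-0.39  0.    0.46] F [5.4 1.5 0.4]
4 [30.2 34.6 11.8  4.2]
t 17.27 at [597.7  10.4  77.6] turn [-0.    5.95 -0.01] slide-first [-0.12  0.    0.7 ] slide-after-turn [-0.49  0.    0.51] F [5.4 1.5 0.4]
0 [27. 32. 11.  5.]
t 17.27 at [597.7  10.4  77.6] turn [-0.    6.65 -0.01] slide-first [-0.13  0.    0.81] slide-after-turn [-0.6   0.    0.56] F [5.4 1.5 0.4]
```

```bash
cat > sw.py <<'E'
import sys
from h import *
from g import corr
n=sys.argv[1]; dx=float(sys.argv[2])
where(n)
for th in map(float,sys.argv[3:]): print(th,np.round(corr(th,-5),1),end=' '); plan(*tgt(n,th,-5+dx,corr(th,-5)[0]+1.5))
E
python3 -m pendant '[{"slide":[0,0,0.015],"angular":[0,0.35,0],"grip":1},{"slide":[-0.01,0,0.025],"angular":[0,0.35,0],"grip":1},{"slide":[-0.01,0,0.03],"angular":[0,0.37,0],"grip":1},{"slide":[0,0,0],"angular":[0,0,0],"grip":1}]' >/dev/null; python3 sw.py A -0.7 26 20
```

```text
t 17.60 x -4.3 y -0.3 z 51.0 pitch 31.9 yaw 11.9 roll -0.1 | F along 4.9 across -1.3 up 0.1 grip 0.40 90
26.0 [45.8 48.6 12.   4. ] t 17.6 at [600.2  10.7  75.7] turn [-0.01  1.04 -0.01] slide-first [0.01 0.01 0.1 ] slide-after-turn [0.   0.01 0.1 ] F [ 5.1 -0.2  0.1]
20.0 [41.9 44.7 12.7  3.3] t 17.6 at [600.2  10.7  75.7] turn [-0.01  2.08 -0.01] slide-first [-0.02  0.01  0.22] slide-after-turn [-0.07  0.01  0.21] F [ 5.1 -0.2  0.1]
```

```bash

python3 -m pendant '[{"slide":[0.01,0,0.035],"angular":[0,0.35,0],"grip":1},{"slide":[0.01,0.01,0.035],"angular":[0,0.35,0],"grip":1},{"slide":[0,0,0.035],"angular":[0,0.35,0],"grip":1},{"slide":[0,0,0],"angular":[0,0,0],"grip":1}]' >/dev/null; python3 sw.py A -0.7 26 20
python3 -m pendant '[{"slide":[-0.01,0,0.04],"angular":[0,0.35,0],"grip":1},{"slide":[-0.015,0,0.04],"angular":[0,0.35,0],"grip":1},{"slide":[-0.015,0,0.04],"angular":[0,0.35,0],"grip":1},{"slide":[0,0,0],"angular":[0,0,0],"grip":1}]' >/dev/null; python3 sw.py A -0.7 20 14 8
```

```text
t 17.93 x -6.0 y 0.1 z 47.0 pitch 25.9 yaw 11.9 roll -0.1 | F along 7.0 across 0.5 up -0.2 grip 0.40 90
26.0 [45.8 48.6 12.   4. ] t 17.93 at [599.8  11.1  72.3] turn [-0.01 -0.01 -0.01] slide-first [-0.01 -0.   -0.01] slide-after-turn [-0.01 -0.   -0.01] F [ 6.8  1.9 -0.2]
20.0 [41.9 44.7 12.7  3.3] t 17.93 at [599.8  11.1  72.3] turn [-0.01  1.04 -0.01] slide-first [-0.06 -0.    0.1 ] slide-after-turn [-0.07 -0.    0.1 ] F [ 6.8  1.9 -0.2]
t 18.27 x -6.3 y 0.1 z 42.7 pitch 19.9 yaw 11.9 roll -0.0 | F along 6.2 across 0.4 up 2.1 grip 0.41 90
20.0 [41.9 44.7 12.7  3.3] t 18.27 at [600.9  11.4  68.5] turn [-0.01 -0.01 -0.01] slide-first [-0.02 -0.   -0.03] slide-after-turn [-0.02 -0.   -0.03] F [6.  1.7 2.1]
14.0 [37.7 41.  12.8  3.2] t 18.27 at [600.9  11.4  68.5] turn [-0.01  1.03 -0.01] slide-first [-0.08 -0.    0.1 ] slide-after-turn [-0.09 -0.    0.09] F [6.  1.7 2.1]
8.0 [33.3 37.2 12.4  3.6] t 18.27 at [600.9  11.4  68.5] turn [-0.01  2.08 -0.01] slide-first [-0.14 -0.    0.23] slide-after-turn [-0.19 -0.    0.2 ] F [6.  1.7 2.1]
```

```bash

python3 -m pendant '[{"slide":[-0.03,0,0.025],"angular":[0,0.35,0],"grip":1},{"slide":[-0.03,0,0.03],"angular":[0,0.35,0],"grip":1},{"slide":[-0.03,0,0.03],"angular":[0,0.33,0],"grip":1},{"slide":[0,0,0],"angular":[0,0,0],"grip":1}]' >/dev/null; python3 sw.py A -0.7 14
python3 -m pendant '[{"slide":[-0.03,0,0.03],"angular":[0,0.35,0],"grip":1},{"slide":[-0.03,0,0.035],"angular":[0,0.35,0],"grip":1},{"slide":[-0.03,0,0.035],"angular":[0,0.35,0],"grip":1},{"slide":[0,0,0],"angular":[0,0,0],"grip":1}]' >/dev/null; python3 sw.py A -0.7 8 4 0
```

```text
t 18.60 x -5.6 y 0.1 z 39.4 pitch 14.0 yaw 11.9 roll -0.0 | F along 6.5 across -0.2 up 3.5 grip 0.41 91
14.0 [37.7 41.  12.8  3.2] t 18.6 at [603.   11.8  65.5] turn [-0.    0.   -0.01] slide-first [ 0.   -0.    0.01] slide-after-turn [ 0.   -0.    0.01] F [6.4 1.2 3.5]
t 18.93 x -5.5 y 0.2 z 35.4 pitch 8.0 yaw 11.9 roll -0.0 | F along 5.8 across 0.6 up 3.2 grip 0.40 91
8.0 [33.3 37.2 12.4  3.6] t 18.93 at [604.5  12.2  61.7] turn [-0.   -0.01 -0.01] slide-first [-0.   -0.01  0.02] slide-after-turn [-0.   -0.01  0.02] F [5.6 1.8 3.2]
4.0 [30.2 34.6 11.8  4.2] t 18.93 at [604.5  12.2  61.7] turn [-0.    0.69 -0.01] slide-first [-0.06 -0.01  0.11] slide-after-turn [-0.07 -0.01  0.1 ] F [5.6 1.8 3.2]
0.0 [27. 32. 11.  5.] t 18.93 at [604.5  12.2  61.7] turn [-0.    1.39 -0.01] slide-first [-0.13 -0.01  0.2 ] slide-after-turn [-0.16 -0.01  0.18] F [5.6 1.8 3.2]
```

```bash

python3 -m pendant '[{"slide":[-0.035,0,0.05],"angular":[0,0.35,0],"grip":1},{"slide":[-0.035,0,0.045],"angular":[0,0.35,0],"grip":1},{"slide":[-0.035,0,0.045],"angular":[0,0.35,0],"grip":1},{"slide":[-0.035,0,0.045],"angular":[0,0.34,0],"grip":1},{"slide":[0,0,0],"angular":[0,0,0],"grip":1}]' >/dev/null; python3 sw.py A -0.7 0
python3 -c "
from h import *
go('A',0,-1.5,27.6)"
```

```text
t 19.35 x -6.1 y 0.2 z 28.4 pitch -0.0 yaw 11.9 roll -0.0 | F along 7.1 across 0.0 up 0.2 grip 0.40 91
0.0 [27. 32. 11.  5.] t 19.35 at [606.   12.5  54.6] turn [-0.   -0.01 -0.01] slide-first [-0.01 -0.01 -0.01] slide-after-turn [-0.01 -0.01 -0.01] F [6.9 1.5 0.2]
t 19.35 x -6.1 y 0.2 z 28.4 pitch -0.0 yaw 11.9 roll -0.0 | F along 7.1 across 0.0 up 0.2 grip 0.40 91
t 19.35 at [606.   12.5  54.6] turn [-0.   -0.01 -0.01] slide-first [-0.15 -0.01 -0.04] slide-after-turn [-0.15 -0.01 -0.04] F [6.9 1.5 0.2]
```

```bash

python3 -m pendant '[{"slide":[-0.015,0,0.025],"angular":[0,0,0],"grip":1},{"slide":[0,0,0],"angular":[0,0,0],"grip":1}]' >/dev/null; python3 -c "
from h import *
where('A')"
python3 -m pendant '[{"slide":[-0.05,0,-0.015],"angular":[0,0,0],"grip":1},{"slide":[-0.05,0,-0.02],"angular":[0,0,0],"grip":1},{"slide":[-0.04,0,-0.01],"angular":[0,0,0],"grip":1},{"slide":[0,0,0],"angular":[0,0,0],"grip":1}]' >/dev/null; python3 -c "
from h import *
go('A',0,-0.7,27)"
```

```text
t 19.52 x -6.0 y 0.2 z 28.3 pitch 0.1 yaw 11.9 roll -0.0 | F along 7.0 across 0.9 up 0.9 grip 0.40 91
t 19.85 x -2.5 y 0.2 z 28.3 pitch 0.0 yaw 11.9 roll -0.0 | F along 2.3 across 0.4 up 9.5 grip 0.40 91
t 19.85 at [609.4  13.3  54.5] turn [ 0.    0.   -0.01] slide-first [-0.07 -0.01  0.01] slide-after-turn [-0.07 -0.01  0.01] F [2.2 0.8 9.5]
```

```bash

python3 -m pendant '[{"slide":[0,0,0],"angular":[0,0,0],"grip":0.4},{"slide":[0,0,0],"angular":[0,0,0],"grip":0.35},{"slide":[0,0,0],"angular":[0,0,0],"grip":0.35},{"slide":[0,0,-0.2],"angular":[0,0,0],"grip":0.35},{"slide":[0,0,-0.5],"angular":[0,0,0],"grip":0.35},{"slide":[0,0,-0.9],"angular":[0,0,0],"grip":0.35},{"slide":[0,0,-0.9],"angular":[0,0,0],"grip":0.35},{"slide":[0,0,-0.9],"angular":[0,0,0],"grip":0.35},{"slide":[0,0,-0.9],"angular":[0,0,0],"grip":0.35},{"slide":[0,0,-0.5],"angular":[0,0,0],"grip":0.35}]'
python3 - <<'E'
from meas import *
s=snap('wrist','w4'); im=np.asarray(s['pixels'],np.uint8);blanks(s,56)
s2=load('w2'); u=[(128,119),(174,135),(94,208),(128,224)]
P=[onz(s2,*p,34).round(1) for p in u]; print(P)
im2=np.asarray(s2['pixels'],np.uint8)[100:240,80:190]
cv2.imwrite('pics/c5.png',np.hstack([cv2.resize(im,(467,350)),cv2.resize(im2,(275,350),interpolation=cv2.INTER_CUBIC)]))
E
```

```text
clock: 20.68
tool_pos: [672.8, 26.7, 186.6]
eef_rot: [-0.222, -0.101, 0.969, -0.024]
ft_force: [1.0, -0.7, -0.5]
grip_width: 0.648
grasp_force: 0.0
px [360. 208.] [[333.0, 155.0], [380.0, 153.0], [387.0, 260.0], [340.0, 263.0]] c [600.   83.7] [43.4 97.7] yaw 11.8 V [  7 181 148]
px [280. 206.] [[260.0, 155.0], [300.0, 155.0], [300.0, 258.0], [260.0, 258.0]] c [613.7  13.9] [36.8 93.6] yaw 11.2 V [  9 188 191]
px [519. 195.] [[478.0, 144.0], [546.0, 135.0], [560.0, 247.0], [493.0, 256.0]] c [559.3 221.9] [ 64.8 103.6] yaw 9.9 V [  9 209 178]
[array([ 490.4, -369.1,   34. ]), array([ 486.9, -325.2,   34. ]), array([ 587.2, -376. ,   34. ]), array([ 589.9, -339.9,   34. ])]
```

View pics/c5.png

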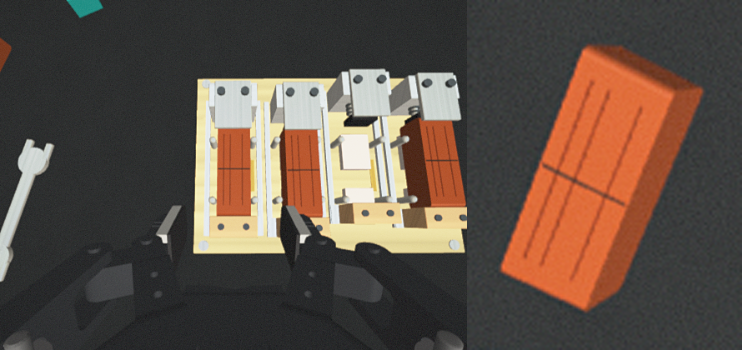

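Nest A picture: the blank lies level between the keeper and the stop with 93 mm showing. Now blank 2.

```bash
python3 - <<'E'
from h import *
s=load('w2'); P=np.array([onz(s,*p,34)[:2] for p in [(126.8,118.8),(162,136.8),(94,208),(127.6,224),(126.6,174)]])
print(P.round(1)); c=P[:4].mean(0); d=(P[2]+P[3]-P[0]-P[1])/2; print(c,np.linalg.norm(d),'yaw',np.degrees(np.arctan2(d[1],d[0])),np.linalg.norm(P[1]-P[0]))
plan([c[0]+40,c[1],170],Rt(-4,-26)); print(read_state()['joint_pos'].round(2))
E
```

```text
[[ 490.6 -370.2]
 [ 493.1 -335.1]
 [ 587.2 -376. ]
 [ 590.  -340.3]
 [ 540.8 -355.7]]
[ 540.24024389 -355.38858758] 96.93506606983794 yaw -3.2835564015727816 35.17482606045818
t 20.73 at [674.1  26.8 188.2] turn [-1.22  0.06  2.5 ] slide-first [  4.87 -11.82   3.03] slide-after-turn [  1.74 -12.93   1.52] F [-0.8 -0.1  2.5]
[ 0.03  0.82  1.2  -0.08  1.57 -1.73]
```

```bash
python3 -m pendant '[{"slide":[0.37,-0.91,0.23],"angular":[0,0,0],"grip":0.2},{"slide":[0.37,-0.91,0.23],"angular":[0,0,0],"grip":0.2},{"slide":[0.37,-0.91,0.23],"angular":[0,0,0],"grip":0.2},{"slide":[0.37,-0.91,0.23],"angular":[0,0,0],"grip":0.2},{"slide":[0.37,-0.91,0.23],"angular":[0,0,0],"grip":0.2},{"slide":[0.37,-0.91,0.23],"angular":[0,0,0],"grip":0.2},{"slide":[0.37,-0.91,0.23],"angular":[0,0,0],"grip":0.2},{"slide":[0.37,-0.91,0.23],"angular":[0,0,0],"grip":0.2},{"slide":[0.37,-0.91,0.23],"angular":[0,0,0],"grip":0.2},{"slide":[0.37,-0.91,0.23],"angular":[0,0,0],"grip":0.2}]'
python3 -m pendant '[{"slide":[0.37,-0.91,0.23],"angular":[0,0,0],"grip":0.2},{"slide":[0.37,-0.91,0.23],"angular":[0,0,0],"grip":0.2},{"slide":[0.37,-0.91,0.23],"angular":[0,0,0],"grip":0.2},{"slide":[0,0,0],"angular":[-0.24,0.01,0.5],"grip":0.2},{"slide":[0,0,0],"angular":[-0.24,0.01,0.5],"grip":0.2},{"slide":[0,0,0],"angular":[-0.24,0.01,0.5],"grip":0.2},{"slide":[0,0,0],"angular":[-0.24,0.01,0.5],"grip":0.2},{"slide":[0,0,0],"angular":[-0.24,0.01,0.5],"grip":0.2},{"slide":[0,0,0],"angular":[0,0,0],"grip":0.2}]'
python3 - <<'E'
from meas import *
s=snap('wrist','w5'); blanks(s); plan([580,-355,170],Rt(-4,-26))
im=np.asarray(s['pixels'],np.uint8); hsv=cv2.cvtColor(im,cv2.COLOR_BGR2HSV); u,v=[int(round(q)) for q in proj(s,[540.5,-355.5,34])]; print(u,v)
for vv in (v-30,v-15,v+15,v+30): print(vv,[(x,int(hsv[vv,x,2])) for x in range(u-40,u+41,3) ])
print([(y,int(hsv[y,u,2])) for y in range(v-75,v+76,4)])
E
```

```text
clock: 21.57
tool_pos: [599.5, -268.9, 169.9]
eef_rot: [-0.224, -0.101, 0.969, -0.023]
ft_force: [0.6, -0.4, 0.5]
grip_width: 0.802
grasp_force: 0.0
clock: 22.32
tool_pos: [578.6, -356.4, 165.7]
eef_rot: [-0.227, 0.036, 0.973, 0.007]
ft_force: [0.1, 0.3, -0.3]
grip_width: 0.802
grasp_force: 0.0
px [128. 181.] [[66.0, 296.0], [122.0, 50.0], [190.0, 65.0], [134.0, 311.0]] c [ 474.8 -487.2] [238.3  71.2] yaw 170.0 V [ 18 141 247]
t 22.37 at [ 578.7 -356.2  165.7] turn [-0.02 -0.05 -0.  ] slide-first [ 0.03  0.04 -0.15] slide-after-turn [ 0.03  0.04 -0.15] F [-0.2  0.  -0.4]
278 231
201 [(238, 102), (241, 101), (244, 102), (247, 99), (250, 104), (253, 96), (256, 93), (259, 251), (262, 247), (265, 247), (268, 247), (271, 247), (274, 247), (277, 247), (280, 247), (283, 247), (286, 247), (289, 247), (292, 247), (295, 247), (298, 206), (301, 92), (304, 98), (307, 97), (310, 94), (313, 97), (316, 99)]
216 [(238, 98), (241, 99), (244, 104), (247, 97), (250, 97), (253, 101), (256, 99), (259, 250), (262, 247), (265, 247), (268, 247), (271, 247), (274, 247), (277, 247), (280, 247), (283, 247), (2
[... 517 characters left out ...]
), (256, 110), (259, 248), (262, 247), (265, 247), (268, 247), (271, 247), (274, 247), (277, 247), (280, 247), (283, 247), (286, 247), (289, 247), (292, 247), (295, 247), (298, 255), (301, 98), (304, 102), (307, 98), (310, 101), (313, 100), (316, 94)]
[(156, 101), (160, 98), (164, 96), (168, 93), (172, 103), (176, 99), (180, 249), (184, 247), (188, 247), (192, 247), (196, 247), (200, 247), (204, 247), (208, 247), (212, 247), (216, 247), (220, 247), (224, 247), (228, 247), (232, 246), (236, 247), (240, 247), (244, 247), (248, 247), (252, 247), (256, 247), (260, 247), (264, 247), (268, 247), (272, 247), (276, 247), (280, 247), (284, 247), (288, 252), (292, 95), (296, 95), (300, 92), (304, 95)]
```

```bash
python3 - <<'E'
from h import *
s=load('w5'); print(s['position'].round(0),rot(s)[:,2].round(2)); 
for z in (0,34): print([onz(s,278.5,v,z).round(1).tolist() for v in (179,290.5)])
h=cv2.cvtColor(np.asarray(s['pixels'],np.uint8),cv2.COLOR_BGR2HSV); print([(v,h[v,270].tolist()) for v in range(174,196,2)],[(v,h[v,270].tolist()) for v in range(280,294,2)])
print([onz(s,u,230,34).round(1).tolist() for u in (258,299.5)])
E
```

```text
[ 573. -356.  303.] [ 0.19 -0.01  0.98]
[[482.8, -351.4, 0.0], [593.5, -359.5, 0.0]]
[[492.9, -352.0, 34.0], [591.2, -359.2, 34.0]]
[(174, [90, 8, 100]), (176, [95, 28, 100]), (178, [6, 150, 214]), (180, [14, 162, 249]), (182, [17, 148, 247]), (184, [17, 147, 247]), (186, [17, 145, 247]), (188, [17, 144, 247]), (190, [17, 152, 247]), (192, [17, 149, 247]), (194, [17, 153, 247])] [(280, [18, 137, 247]), (282, [19, 133, 247]), (284, [19, 130, 247]), (286, [17, 146, 247]), (288, [15, 164, 252]), (290, [4, 81, 133]), (292, [83, 11, 97])]
[[538.2, -373.5, 34.0], [540.9, -336.9, 34.0]]
```

```bash
python3 - <<'E'
from h import *
plan([543.4,-355.6,31.5],Rt(-4.2,-26))
E
```

```text
t 22.37 at [ 578.7 -356.2  165.7] turn [-0.04 -0.05  0.03] slide-first [-0.93 -0.05  4.53] slide-after-turn [-0.9  -0.07  4.54] F [-0.2  0.  -0.4]
```

```bash
python3 -m pendant '[{"slide":[-0.46,-0.03,0.4],"angular":[-0.04,-0.05,0.03],"grip":0.2},{"slide":[-0.46,-0.04,0.5],"angular":[0,0,0],"grip":0.2},{"slide":[0,0,0.8],"angular":[0,0,0],"grip":0.2},{"slide":[0,0,0.9],"angular":[0,0,0],"grip":0.2},{"slide":[0,0,0.9],"angular":[0,0,0],"grip":0.2},{"slide":[0,0,0.6],"angular":[0,0,0],"grip":0.2},{"slide":[0,0,0.3],"angular":[0,0,0],"grip":0.2},{"slide":[0,0,0],"angular":[0,0,0],"grip":0.2},{"slide":[0,0,0],"angular":[0,0,0],"grip":0.2}]'
python3 - <<'E'
from h import *
plan([543.4,-355.6,31.5],Rt(-4.2,-26))
E
```

```text
clock: 23.12
tool_pos: [546.4, -355.5, 35.4]
eef_rot: [-0.224, 0.035, 0.974, 0.008]
ft_force: [0.1, 0.6, 1.0]
grip_width: 0.8
grasp_force: 0.0
t 23.12 at [ 546.4 -355.5   35.4] turn [-0.    0.01  0.01] slide-first [ 0.03 -0.01  0.16] slide-after-turn [ 0.03 -0.01  0.16] F [0.1 0.6 1. ]
```

```bash
python3 -m pendant '[{"slide":[0.03,0,0.14],"angular":[0,0,0],"grip":0.3},{"slide":[0,0,0],"angular":[0,0,0],"grip":0.6},{"slide":[0,0,0],"angular":[0,0,0],"grip":1},{"slide":[0,0,0],"angular":[0,0,0],"grip":1},{"slide":[0,0,0],"angular":[0,0,0],"grip":1},{"slide":[0,0,0],"angular":[0,0,0],"grip":1},{"slide":[0,0,0],"angular":[0,0,0],"grip":1}]' 90
python3 - <<'E'
from h import *
st,p,G=tool(); print(p,'c in tool',(G.T@(np.array([541.5,-355.5,17])-p)).round(1))
E
python3 -m pendant '[{"slide":[0.1,0,-0.3],"angular":[0,0,0],"grip":1},{"slide":[0.3,0,-0.8],"angular":[0,0,0],"grip":1},{"slide":[0.4,0,-0.9],"angular":[0,0,0],"grip":1},{"slide":[0.4,0,-0.9],"angular":[0,0,0],"grip":1},{"slide":[0.4,0,-0.9],"angular":[0,0,0],"grip":1},{"slide":[0.2,0,-0.6],"angular":[0,0,0],"grip":1},{"slide":[0,0,0],"angular":[0,0,0],"grip":1}]'
python3 - <<'E'
from h import *
go('B',38,10,90); plan(tgt('B',38,10,90)[0],Rt(12,-26))
E
```

```text
clock: 23.7
tool_pos: [544.2, -355.6, 32.9]
eef_rot: [-0.224, 0.036, 0.974, 0.008]
ft_force: [2.2, -0.4, 7.6]
grip_width: 0.402
grasp_force: 90.4
[ 544.24441678 -355.62543681   32.85717329] c in tool [-4.4 -0.1 15.5]
clock: 24.28
tool_pos: [554.7, -357.0, 179.6]
eef_rot: [-0.221, 0.036, 0.974, 0.006]
ft_force: [0.2, 0.4, -0.8]
grip_width: 0.403
grasp_force: 89.6
t 24.28 x -119.1 y -499.9 z 153.4 pitch 0.4 yaw -4.3 roll -0.2 | F along 0.3 across 0.4 up -0.8 grip 0.40 90
t 24.28 at [ 554.7 -357.   179.6] turn [ 0.31 -6.52 -2.86] slide-first [-0.19 17.14  2.27] slide-after-turn [-3.47 16.67  2.97] F [ 0.2  0.4 -0.8]
t 24.28 at [ 554.7 -357.   179.6] turn [ 1.2   0.07 -2.56] slide-first [-0.19 17.14  2.27] slide-after-turn [-4.56 16.67  0.21] F [ 0.2  0.4 -0.8]
```

```bash
sed -i 's/C=np.array(\[-5.1,0,13.3\])/C=np.array([-4.4,0,14.1])/' h.py
python3 -m pendant '[{"slide":[0,0.6,0],"angular":[0.24,0.01,-0.51],"grip":1},{"slide":[0,0.8,0],"angular":[0.24,0.01,-0.51],"grip":1},{"slide":[0,0.8,0],"angular":[0.24,0.01,-0.51],"grip":1},{"slide":[0,0.8,0],"angular":[0.24,0.01,-0.51],"grip":1},{"slide":[0,0.8,0],"angular":[0.24,0.01,-0.52],"grip":1},{"slide":[-0.3,0.9,0],"angular":[0,0,0],"grip":1},{"slide":[-0.3,0.9,0],"angular":[0,0,0],"grip":1},{"slide":[-0.3,0.9,0],"angular":[0,0,0],"grip":1},{"slide":[-0.3,0.9,0],"angular":[0,0,0],"grip":1},{"slide":[-0.3,0.9,0],"angular":[0,0,0],"grip":1}]'
python3 -m pendant '[{"slide":[-0.3,0.9,0],"angular":[0,0,0],"grip":1},{"slide":[-0.3,0.9,0],"angular":[0,0,0],"grip":1},{"slide":[-0.3,0.9,0],"angular":[0,0,0],"grip":1},{"slide":[-0.3,0.9,0],"angular":[0,0,0],"grip":1},{"slide":[-0.3,0.9,0],"angular":[0,0,0],"grip":1},{"slide":[0,0,0],"angular":[0,0,0],"grip":1}]'
python3 - <<'E'
from h import *
go('B',38,10,90); plan(tgt('B',38,10,90)[0],Rt(12,-26))
E
```

```text
clock: 25.12
tool_pos: [558.7, -100.4, 155.0]
eef_rot: [-0.226, -0.102, 0.969, -0.021]
ft_force: [1.0, 0.0, -0.7]
grip_width: 0.403
grasp_force: 89.5
clock: 25.62
tool_pos: [570.1, 43.3, 135.1]
eef_rot: [-0.226, -0.104, 0.968, -0.021]
ft_force: [-0.7, -0.7, -0.9]
grip_width: 0.406
grasp_force: 89.6
t 25.62 x -22.0 y -111.8 z 108.5 pitch -0.2 yaw 12.3 roll 0.3 | F along -0.9 across -0.5 up -0.9 grip 0.41 90
t 25.62 at [570.1  43.3 135.1] turn [ 0.06 -6.67  0.03] slide-first [-0.99  3.72  0.29] slide-after-turn [-0.59  3.73  0.81] F [-0.7 -0.7 -0.9]
t 25.62 at [570.1  43.3 135.1] turn [ 0.04 -0.04  0.05] slide-first [-0.99  3.72  0.29] slide-after-turn [-0.97  3.73  0.28] F [-0.7 -0.7 -0.9]
```

```bash

python3 -m pendant '[{"slide":[-0.2,0.75,-0.15],"angular":[0,0,0],"grip":1},{"slide":[-0.2,0.75,-0.15],"angular":[0,0,0],"grip":1},{"slide":[-0.2,0.74,-0.15],"angular":[0,0,0],"grip":1},{"slide":[-0.2,0.74,-0.15],"angular":[0,0,0],"grip":1},{"slide":[-0.2,0.74,-0.15],"angular":[0,0,0],"grip":1},{"slide":[0,0,0],"angular":[0.06,-0.6,0.03],"grip":1},{"slide":[0,0,0],"angular":[0,-0.6,0],"grip":1},{"slide":[0,0,0],"angular":[0,-0.6,0],"grip":1},{"slide":[0,0,0],"angular":[0,-0.6,0],"grip":1},{"slide":[0,0,0],"angular":[0,-0.6,0],"grip":1}]'
python3 -m pendant '[{"slide":[0,0,0],"angular":[0,-0.6,0],"grip":1},{"slide":[0,0,0],"angular":[0,-0.6,0],"grip":1},{"slide":[0,0,0],"angular":[0,-0.6,0],"grip":1},{"slide":[0,0,0],"angular":[0,-0.6,0],"grip":1},{"slide":[0,0,0],"angular":[0,-0.6,0],"grip":1},{"slide":[0,0,0],"angular":[0,-0.6,0],"grip":1},{"slide":[0,0,0],"angular":[0,0,0],"grip":1}]'
python3 - <<'E'
from h import *
go('B',38,10,66);print(read_state()['joint_pos'].round(2))
E
```

```text
clock: 26.45
tool_pos: [583.2, 155.2, 143.5]
eef_rot: [-0.077, -0.104, 0.992, -0.009]
ft_force: [0.7, 0.1, -0.4]
grip_width: 0.402
grasp_force: 89.6
clock: 27.03
tool_pos: [581.0, 154.7, 143.0]
eef_rot: [0.101, -0.104, 0.989, 0.009]
ft_force: [-0.2, 0.6, -1.3]
grip_width: 0.4
grasp_force: 89.7
t 27.03 x 21.3 y -5.2 z 118.1 pitch 37.6 yaw 12.0 roll -0.1 | F along -0.1 across 0.6 up -1.3 grip 0.40 90
t 27.03 at [581.  154.7 143. ] turn [-0.02 -0.06  0.  ] slide-first [0.72 0.17 1.63] slide-after-turn [0.73 0.17 1.62] F [-0.2  0.6 -1.3]
[ 0.21  0.47  1.98 -0.01  0.49 -1.56]
```

```bash

python3 -m pendant '[{"slide":[0.3,0.09,0],"angular":[-0.02,-0.06,0],"grip":1},{"slide":[0.3,0.08,0.1],"angular":[0,0,0],"grip":1},{"slide":[0.13,0,0.5],"angular":[0,0,0],"grip":1},{"slide":[0,0,0.5],"angular":[0,0,0],"grip":1},{"slide":[0,0,0.3],"angular":[0,0,0],"grip":1},{"slide":[0,0,0.2],"angular":[0,0,0],"grip":1},{"slide":[0,0,0],"angular":[0,0,0],"grip":1}]'
python3 - <<'E'
from h import *
s=snap('wrist','w6'); im=np.asarray(s['pixels'],np.uint8); cv2.imwrite('pics/c6.png',cv2.resize(im[60:300,140:420],(700,600)))
go('B',38,8,57)
E
```

```text
clock: 27.62
tool_pos: [570.6, 157.9, 90.5]
eef_rot: [0.102, -0.104, 0.989, 0.011]
ft_force: [-0.6, 0.7, -0.7]
grip_width: 0.398
grasp_force: 89.7
t 27.67 x 12.0 y 0.2 z 66.3 pitch 37.9 yaw 12.0 roll -0.0 | F along -0.2 across 0.4 up -0.6 grip 0.40 90
t 27.67 at [570.8 158.   91.2] turn [-0.   -0.02 -0.  ] slide-first [ 0.2  -0.01  0.28] slide-after-turn [ 0.2  -0.01  0.28] F [-0.3  0.4 -0.6]
```

View pics/c6.png

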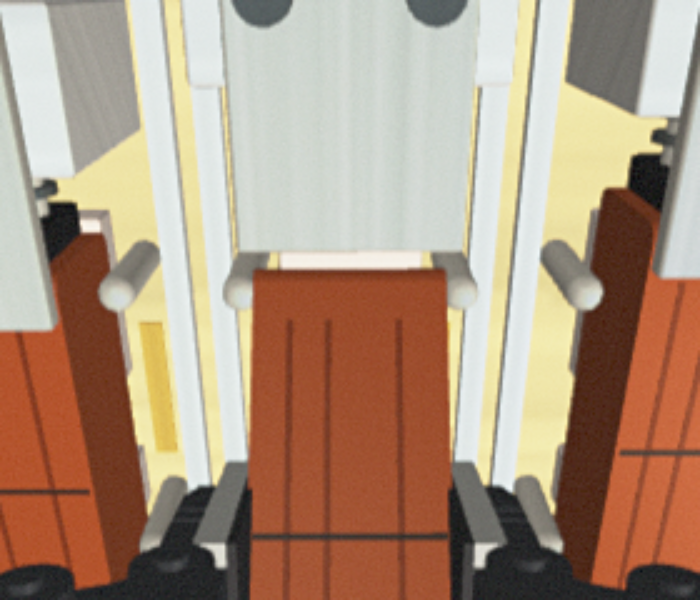

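Picture: the nose (mid u≈349) sits about 0.5 mm left of the keeper middle (352), between the pins. Shift 0.4 mm and feel down.

```bash
W='from h import *
where("B")'
python3 -m pendant '[{"slide":[0.07,0.01,0.08],"angular":[0,-0.02,0],"grip":1},{"slide":[0.07,0,0.1],"angular":[0,0,0],"grip":1},{"slide":[0.06,0,0.1],"angular":[0,0,0],"grip":1},{"slide":[0,0,0],"angular":[0,0,0],"grip":1}]' >/dev/null; python3 -c "$W"
python3 -m pendant '[{"slide":[0.01,0,0.05],"angular":[0,0,0],"grip":1},{"slide":[0.01,0,0.03],"angular":[0,0,0],"grip":1},{"slide":[0,0,0],"angular":[0,0,0],"grip":1}]' >/dev/null; python3 -c "$W"
python3 -m pendant '[{"slide":[0.01,0,0.035],"angular":[0,0,0],"grip":1},{"slide":[0,0,0],"angular":[0,0,0],"grip":1}]' >/dev/null; python3 -c "$W"
```

```text
t 28.00 x 7.4 y 0.5 z 57.1 pitch 38.0 yaw 12.0 roll -0.0 | F along -0.8 across -0.7 up -0.6 grip 0.40 90
t 28.25 x 8.0 y 0.5 z 54.9 pitch 38.1 yaw 12.0 roll -0.0 | F along 0.3 across 0.7 up -1.1 grip 0.40 90
t 28.42 x 7.9 y 0.5 z 53.8 pitch 38.1 yaw 12.0 roll -0.0 | F along -0.5 across 0.2 up -0.2 grip 0.40 90
```

```bash
W='from h import *
where("B")'
python3 -m pendant '[{"slide":[0.01,0,0.03],"angular":[0,0,0],"grip":1},{"slide":[0,0,0],"angular":[0,0,0],"grip":1}]' >/dev/null; python3 -c "$W"
python3 -m pendant '[{"slide":[0.01,0,0.03],"angular":[0,0,0],"grip":1},{"slide":[0,0,0],"angular":[0,0,0],"grip":1}]' >/dev/null; python3 -c "$W"
```

```text
t 28.58 x 8.3 y 0.5 z 53.5 pitch 38.1 yaw 12.0 roll -0.0 | F along -3.2 across 0.4 up 11.7 grip 0.40 92
t 28.75 x 8.6 y 0.5 z 53.2 pitch 38.2 yaw 12.0 roll -0.0 | F along -5.5 across -0.2 up 23.5 grip 0.40 93
```

```bash
sed -i 's/C=np.array(\[-4.4,0,14.1\])/C=np.array([-4.4,0,15.1])/' h.py; W='from h import *
where("B")'
python3 -m pendant '[{"slide":[-0.01,0,-0.07],"angular":[0,0,0],"grip":1},{"slide":[0.06,0,-0.01],"angular":[0,0,0],"grip":1},{"slide":[0,0,0],"angular":[0,0,0],"grip":1}]' >/dev/null; python3 -c "$W"
python3 -m pendant '[{"slide":[0.05,0,-0.01],"angular":[0,0,0],"grip":1},{"slide":[0,0,0],"angular":[0,0,0],"grip":1}]' >/dev/null; python3 -c "$W"
python3 -m pendant '[{"slide":[0.05,0,-0.01],"angular":[0,0,0],"grip":1},{"slide":[0,0,0],"angular":[0,0,0],"grip":1}]' >/dev/null; python3 -c "$W"
python3 -m pendant '[{"slide":[0.05,0,-0.01],"angular":[0,0,0],"grip":1},{"slide":[0,0,0],"angular":[0,0,0],"grip":1}]' >/dev/null; python3 -c "$W"
```

```text
t 29.00 x 5.6 y 0.5 z 53.0 pitch 38.1 yaw 12.0 roll -0.0 | F along 0.7 across -0.3 up -0.4 grip 0.40 90
t 29.17 x 4.5 y 0.5 z 53.0 pitch 38.1 yaw 12.0 roll -0.0 | F along 2.7 across -0.7 up -0.0 grip 0.40 90
t 29.33 x 3.0 y 0.5 z 53.0 pitch 38.1 yaw 12.0 roll -0.0 | F along 3.8 across 0.5 up -1.1 grip 0.40 90
t 29.50 x 1.3 y 0.5 z 53.0 pitch 38.1 yaw 12.0 roll -0.0 | F along 3.6 across -0.0 up -0.8 grip 0.40 90
```

```bash

python3 -m pendant '[{"slide":[0.06,0,-0.03],"angular":[0,0,0],"grip":1},{"slide":[0.06,0,-0.025],"angular":[0,0,0],"grip":1},{"slide":[0.06,0,-0.015],"angular":[0,0,0],"grip":1},{"slide":[0,0,0],"angular":[0,0,0],"grip":1}]' >/dev/null; python3 sw.py B 0.5 38 32 26
```

```text
t 29.83 x -4.6 y 0.5 z 54.0 pitch 38.1 yaw 12.0 roll -0.0 | F along 5.5 across -0.2 up -3.6 grip 0.40 90
38.0 [52.6 57.1  9.3  6.7] t 29.83 at [554.2 154.8  79.8] turn [-0.    0.01 -0.  ] slide-first [-0.   -0.02 -0.  ] slide-after-turn [-0.   -0.02 -0.  ] F [ 5.4  0.9 -3.6]
32.0 [49.4 52.7 10.9  5.1] t 29.83 at [554.2 154.8  79.8] turn [-0.    1.06 -0.  ] slide-first [-0.03 -0.02  0.09] slide-after-turn [-0.04 -0.02  0.08] F [ 5.4  0.9 -3.6]
26.0 [45.8 48.6 12.   4. ] t 29.83 at [554.2 154.8  79.8] turn [-0.    2.11 -0.  ] slide-first [-0.06 -0.02  0.2 ] slide-after-turn [-0.1  -0.02  0.18] F [ 5.4  0.9 -3.6]
```

```bash

python3 -m pendant '[{"slide":[0,0,0.02],"angular":[0,0.35,0],"grip":1},{"slide":[-0.01,0,0.03],"angular":[0,0.35,0],"grip":1},{"slide":[-0.01,0,0.035],"angular":[0,0.36,0],"grip":1},{"slide":[0,0,0],"angular":[0,0,0],"grip":1}]' >/dev/null; python3 sw.py B 0.5 32 26
python3 -m pendant '[{"slide":[-0.005,0,0.035],"angular":[0,0.35,0],"grip":1},{"slide":[-0.005,0,0.035],"angular":[0,0.35,0],"grip":1},{"slide":[-0.01,0,0.035],"angular":[0,0.35,0],"grip":1},{"slide":[0,0,0],"angular":[0,0,0],"grip":1}]' >/dev/null; python3 sw.py B 0.5 26 20
```

```text
t 30.17 x -3.2 y 0.5 z 51.1 pitch 32.0 yaw 12.0 roll -0.0 | F along 6.2 across -0.0 up -1.0 grip 0.40 90
32.0 [49.4 52.7 10.9  5.1] t 30.17 at [557.1 155.4  77.7] turn [-0.  0. -0.] slide-first [ 0.05 -0.02  0.  ] slide-after-turn [ 0.05 -0.02  0.  ] F [ 6.   1.3 -1. ]
26.0 [45.8 48.6 12.   4. ] t 30.17 at [557.1 155.4  77.7] turn [-0.    1.05 -0.  ] slide-first [ 0.   -0.02  0.11] slide-after-turn [-0.01 -0.02  0.11] F [ 6.   1.3 -1. ]
t 30.50 x -3.9 y 0.5 z 47.3 pitch 26.0 yaw 12.0 roll -0.0 | F along 5.6 across -0.4 up -0.6 grip 0.41 90
26.0 [45.8 48.6 12.   4. ] t 30.5 at [557.9 155.6  74.4] turn [-0. -0. -0.] slide-first [ 0.02 -0.02 -0.  ] slide-after-turn [ 0.02 -0.02 -0.  ] F [ 5.6  0.8 -0.6]
20.0 [41.9 44.7 12.7  3.3] t 30.5 at [557.9 155.6  74.4] turn [-0.    1.05 -0.  ] slide-first [-0.03 -0.02  0.11] slide-after-turn [-0.05 -0.02  0.11] F [ 5.6  0.8 -0.6]
```

```bash

python3 -m pendant '[{"slide":[-0.01,0,0.035],"angular":[0,0.35,0],"grip":1},{"slide":[-0.01,0,0.035],"angular":[0,0.35,0],"grip":1},{"slide":[-0.02,0,0.035],"angular":[0,0.35,0],"grip":1},{"slide":[0,0,0],"angular":[0,0,0],"grip":1}]' >/dev/null; python3 sw.py B 0.5 20 14
python3 -m pendant '[{"slide":[-0.02,0,0.03],"angular":[0,0.35,0],"grip":1},{"slide":[-0.03,0,0.03],"angular":[0,0.35,0],"grip":1},{"slide":[-0.03,0,0.035],"angular":[0,0.35,0],"grip":1},{"slide":[0,0,0],"angular":[0,0,0],"grip":1}]' >/dev/null; python3 sw.py B 0.5 14 8
```

```text
t 30.83 x -4.4 y 0.5 z 43.5 pitch 20.0 yaw 12.0 roll -0.0 | F along 6.9 across 0.5 up 0.2 grip 0.41 90
20.0 [41.9 44.7 12.7  3.3] t 30.83 at [558.9 155.8  71. ] turn [-0. -0. -0.] slide-first [ 0.   -0.02  0.  ] slide-after-turn [ 0.   -0.02  0.  ] F [6.7 1.9 0.2]
14.0 [37.7 41.  12.8  3.2] t 30.83 at [558.9 155.8  71. ] turn [-0.    1.04 -0.  ] slide-first [-0.07 -0.02  0.13] slide-after-turn [-0.08 -0.02  0.12] F [6.7 1.9 0.2]
t 31.17 x -4.2 y 0.5 z 40.0 pitch 13.9 yaw 12.0 roll -0.0 | F along 6.8 across 0.4 up 3.8 grip 0.40 90
14.0 [37.7 41.  12.8  3.2] t 31.17 at [560.7 156.2  67.7] turn [-0.   -0.01 -0.  ] slide-first [ 0.   -0.02  0.03] slide-after-turn [ 0.   -0.02  0.03] F [6.6 1.8 3.8]
8.0 [33.3 37.2 12.4  3.6] t 31.17 at [560.7 156.2  67.7] turn [-0.    1.04 -0.  ] slide-first [-0.08 -0.02  0.16] slide-after-turn [-0.1  -0.02  0.15] F [6.6 1.8 3.8]
```

```bash

python3 -m pendant '[{"slide":[-0.03,0,0.04],"angular":[0,0.35,0],"grip":1},{"slide":[-0.03,0,0.045],"angular":[0,0.35,0],"grip":1},{"slide":[-0.03,0,0.045],"angular":[0,0.34,0],"grip":1},{"slide":[0,0,0],"angular":[0,0,0],"grip":1}]' >/dev/null; python3 sw.py B 0.5 8 
python3 -m pendant '[{"slide":[-0.035,0,0.05],"angular":[0,0.35,0],"grip":1},{"slide":[-0.035,0,0.05],"angular":[0,0.35,0],"grip":1},{"slide":[0,0,0],"angular":[0,0,0],"grip":1}]' >/dev/null; python3 sw.py B 0.5 4 0
```

```text
t 31.50 x -4.6 y 0.5 z 35.3 pitch 7.9 yaw 12.0 roll -0.0 | F along 6.3 across -0.0 up 4.3 grip 0.40 91
8.0 [33.3 37.2 12.4  3.6] t 31.5 at [562.  156.5  63. ] turn [-0.   -0.01 -0.  ] slide-first [-0.01 -0.02  0.02] slide-after-turn [-0.01 -0.02  0.02] F [6.1 1.3 4.3]
t 31.75 x -4.9 y 0.5 z 31.8 pitch 3.9 yaw 12.0 roll -0.0 | F along 5.3 across -0.6 up 3.5 grip 0.40 91
4.0 [30.2 34.6 11.8  4.2] t 31.75 at [562.8 156.6  59.4] turn [-0.   -0.01 -0.  ] slide-first [-0.01 -0.02 -0.  ] slide-after-turn [-0.01 -0.02 -0.  ] F [5.3 0.5 3.5]
0.0 [27. 32. 11.  5.] t 31.75 at [562.8 156.6  59.4] turn [-0.    0.68 -0.  ] slide-first [-0.09 -0.02  0.09] slide-after-turn [-0.09 -0.02  0.08] F [5.3 0.5 3.5]
```

```bash
W='from h import *
where("B")'
python3 -m pendant '[{"slide":[-0.04,0,0.045],"angular":[0,0.35,0],"grip":1},{"slide":[-0.04,0,0.04],"angular":[0,0.33,0],"grip":1},{"slide":[0,0,0],"angular":[0,0,0],"grip":1}]' >/dev/null; python3 -c "$W"
python3 -m pendant '[{"slide":[-0.06,0,0.005],"angular":[0,0,0],"grip":1},{"slide":[-0.05,0,-0.01],"angular":[0,0,0],"grip":1},{"slide":[0,0,0],"angular":[0,0,0],"grip":1}]' >/dev/null; python3 -c "$W"
```

```text
t 32.00 x -4.9 y 0.5 z 28.5 pitch 0.0 yaw 12.0 roll -0.0 | F along 6.2 across -0.2 up 3.2 grip 0.40 91
t 32.25 x -2.1 y 0.5 z 27.8 pitch 0.1 yaw 12.0 roll -0.0 | F along 5.0 across -0.3 up 1.0 grip 0.40 91
```

```bash
W='from h import *
where("B")'
python3 -m pendant '[{"slide":[-0.04,0,-0.005],"angular":[0,0,0],"grip":1},{"slide":[-0.015,0,0.025],"angular":[0,0,0],"grip":1},{"slide":[0,0,0],"angular":[0,0,0],"grip":1}]' >/dev/null; python3 -c "$W"
```

```text
t 32.50 x -1.0 y 0.5 z 27.3 pitch 0.1 yaw 12.0 roll -0.0 | F along 3.7 across -0.2 up 10.5 grip 0.41 92
```

Seated on the saddles. Release, withdraw along the tool and check.

```bash

python3 -m pendant '[{"slide":[0,0,0],"angular":[0,0,0],"grip":0.42},{"slide":[0,0,0],"angular":[0,0,0],"grip":0.4},{"slide":[0,0,0],"angular":[0,0,0],"grip":0.4},{"slide":[0,0,-0.2],"angular":[0,0,0],"grip":0.4},{"slide":[0,0,-0.5],"angular":[0,0,0],"grip":0.4},{"slide":[0,0,-0.9],"angular":[0,0,0],"grip":0.4},{"slide":[0,0,-0.9],"angular":[0,0,0],"grip":0.4},{"slide":[0,0,-0.9],"angular":[0,0,0],"grip":0.4},{"slide":[0,0,-0.9],"angular":[0,0,0],"grip":0.4},{"slide":[0,0,0],"angular":[0,0,0],"grip":0.4}]'
python3 - <<'E'
from meas import *
s=snap('wrist','w7'); blanks(s,56)
im=np.asarray(s['pixels'],np.uint8)
t=np.asarray(snap('side','s2')['pixels'],np.uint8)
cv2.imwrite('pics/c7.png',np.hstack([cv2.resize(im,(448,336)),cv2.resize(t[150:250,215:345],(350,336))]))
E
```

```text
clock: 33.33
tool_pos: [625.9, 170.0, 175.0]
eef_rot: [-0.22, -0.102, 0.97, -0.023]
ft_force: [0.1, -0.2, 0.6]
grip_width: 0.601
grasp_force: 0.0
px [195. 223.] [[166.0, 279.0], [174.0, 163.0], [223.0, 166.0], [216.0, 282.0]] c [597.9  90.3] [98.6 43.3] yaw 12.0 V [  8 180 198]
px [111. 220.] [[75.0, 277.0], [85.0, 158.0], [147.0, 163.0], [136.0, 282.0]] c [610.3  20.3] [101.8  54.4] yaw 13.9 V [  9 186 191]
px [364. 211.] [[336.0, 156.0], [385.0, 153.0], [392.0, 266.0], [342.0, 269.0]] c [558.6 228.4] [43.7 97.2] yaw 11.6 V [  7 180 147]
px [280. 206.] [[259.0, 260.0], [259.0, 152.0], [301.0, 152.0], [301.0, 260.0]] c [569.1 157.8] [93.8 37. ] yaw 12.6 V [  8 181 196]
```

View pics/c7.png

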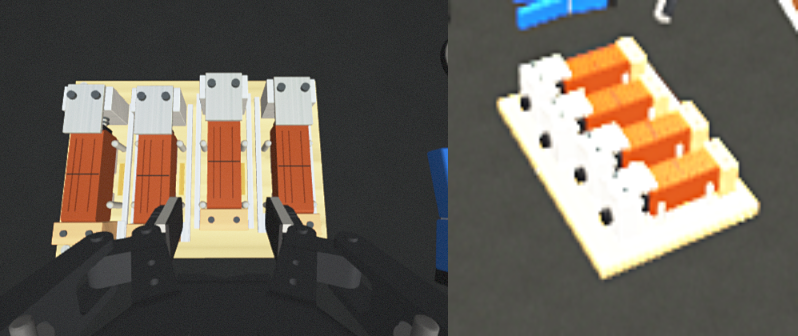

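All four nests hold a level blank, with about 93 mm showing in both newly loaded nests. The gripper is clear, so I'm handing in.

```bash
python3 -c "
from bench import finish_job
print(finish_job())"
```

```text
the job is handed in; nothing more can be done
None
```

Both loose cherry blanks are loaded level in the two empty nests, each held between the keeper and its end stop, and the job was handed in at about 33 s; the hand-in returned no verdict, so this rests on my last camera check.

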